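Load and clamp a gang-drilling jig

ROBOT

A 6-joint arm with a two-finger parallel gripper is mounted at the origin on a cart in front of the work surface, level with it; the furniture and walls round the work are solid. World frame = base frame: x ahead of the robot, y to its left, z up, the work surface at z = 0. Lengths are in m, angles in rad, forces in N, time in s.
With the tool pointing down it reaches from about 0.4 to 0.825 m from the base axis. Payload 7 kg.
Tool frame: the origin (TCP) lies midway between the tips of the shut fingers; the grasp point (between the pads) lies 19 mm behind it; z points along the fingers, y is the line along which they close (so a half turn about z gives the same grasp; the last joint's range is limited). The gripper opens to 88 mm and grips with 3 to 60 N. Pads are 19 mm wide; open, the fingers measure 130 mm over their backs; the gripper's body (78 mm by 193 mm) begins 47 mm behind the grasp point.
Start: joints at [-0.827, 0.359, 0.012, 0, -1.224, -0.288], TCP at [0.297, -0.606, 0.191] pointing down, gripper open.
Joint ranges: [-3.07, 3.07], [-1.43, 2.12], [-1.02, 1.25], [-3.03, 1.67], [-3.05, -0], [-3.03, 3.03]. Speed limits (rad/s): [2.39, 2.39, 3.01, 3.14, 3.14, 3.14].

INTERFACE

Orientations are given as [roll, pitch, yaw] about the fixed x, y, z axes, in that order (R = Rz(yaw) Ry(pitch) Rx(roll)).
In Python, from station import telemetry, eyes, ticket, recognise, trace gives the robot as it stands. The module is installed in compiled form; this text tells all that it offers.
- The arm moves only by the tool servo_tool, never from a script. Its argument "series" is a list that holds one entry, the list of rows, each a list of 4 numbers: the shift along the tool's x, y, z in mm, then the turn about the tool's z in rad. In form: [[[x, y, z, roll], ...]]. A call has exactly 10 rows; each row shifts and turns the commanded pose from where the row before left it, along the tool's axes as they then stand; what a row does not reach is not made up. A row lasts 1/12 s, in which the tool goes at most 41.7 mm and 7.16 degrees, less where a joint would pass 70% of its speed; a pose out of reach is approached as far as the arm can. A call is refused whole if a number of a shift passes 41.7 or a number of a turn 0.125, either way. A call with a gripper value outside its range is refused whole. "claw" is the gripper's target within -1 to 1 (shut at 1, half-way at 0, fully open at -1), set as the call begins (left out, the last holds). The fingers move at their own pace and stop on an object; "grip_force" is the grip in N (left out, the last holds). Time passes only in rows, so rows that do not move let the fingers close, or fill a call up. It gives the time, the measured TCP pose, the force, the opening and the grip force at its end, in the units of the state.
- telemetry.get_state(): the state, without advancing time (a new reading comes with each control period).
- eyes.grab_frame(name): name is "scene" or "side" or "wrist"; returns the picture (400x640x3 uint8, red, green, blue); there is no depth.
- eyes.calibration(name): a dict with "mtx" (3x3 intrinsics, pixels), "rvec" (rotation vector, rad) and "tvec" (3), from world to camera coordinates, as OpenCV has them. Camera axes: x right, y down, z forward; pixel columns grow to the right and rows downward; lengths in m; the calibration is good to about 2 mm. The wrist camera is an equidistant fisheye: a pixel r from the principal point sees the ray r / f radians off the axis. A picture is of the moment at which its call begins: read the wrist's pose just before it. calibration takes no time and is no camera call; for the wrist camera it gives the pose at the moment of the call.
- ticket.job_done(): hands the job in; it is judged then, once.
Trained networks look in the newest picture that a camera, given by its name, has taken for a name from the list of things; names that differ only in an ending like _2 or _b are one class to them, and where a whole thing is asked for, a point or a joint stands for the part that bears it (a point fixed in the world has none). Each returns a list of dicts, best first, with "conf" (0 to 1); they miss things now and then, are a little off and sometimes report something else, mostly with a low value. They report only what shows in the picture. A call takes as long as a camera call. They do not tell look-alikes from the thing itself.
- recognise(camera, name): "position" ([x, y, z] in m, in world coordinates, good to about 4 mm: the middle of the surface that is visible of it).
- trace(camera, name): "mask" (400x640 bool, what is visible of it).
The state is a dict: "t": time; "q": joint angles; "qd": joint speeds; "joint_efforts": joint torques, N m; "eef_pos": TCP position; "ee_rot": TCP orientation; "force": force on the tool from outside, world axes, zero at the start; "moment": the same for the moment, N m; "width": finger opening in m; "gripper_force": force on a finger pad.
Only numpy, scipy, OpenCV 4.12 (cv2) and the standard library are available. Lean on these libraries where they do the work, as an engineer would, in place of code of your own. Each camera call takes 0.05 s, during which the arm holds its last target. There are 200 camera calls.

TASK

Get the aluminium blanks ready for drilling as one pack: pull the clamp pin of the blue jig all the way up to open the clamp, stack every blank flat on the sloping bed, each with its end home against the backstop, and lay the drill plate on top, bushes up and home against the backstop too. Then take the mallet by its handle and drive the pin fully down with the mallet's face, not with the gripper, and put the mallet back in its rest as it was, head upright and handle in the saddle. Leave the other tools on the bench where they are.

Things in the scene. Friction and masses are not known exactly. Their poses are not given: they have to be found in the camera images.
- bed: Sloping steel bed of the blue jig. Origin on its surface, centre line, at the foot of the backstop; x uphill along the bed (20 deg above level, roughly away from the robot), y across, z square to it. Bed 38 mm wide (plates overhang it). Backstop at the low end, face at x = 0; its two cheeks reach to x = 25 mm and leave 58 mm between them; backstop and cheeks stand 52 mm above the bed.
- pin (a joint): How far the sprung clamp pin is down: 0 is up, 0.020 fully down; 0.0185 to 0.020 at the start. It takes about 10 N either way and stays where it is left. For every 2 mm its taper pushes the brass jaw 1 mm downhill; the sprung jaw (3 N/mm) meets plates that lie home near the end of the stroke.
- jaw_face (a point): Centre of the face of the brass clamp jaw (34 mm wide, 52 mm high) above the high end of the bed; axes as the bed's. With the pin up it stands 108 mm uphill of the backstop, so a plate 100 mm long has 8 mm to spare; with the pin down a plate does not fit.
- pin_top (a point): Top of the pin's domed steel head (27 mm across, 9 mm thick, can be gripped from above) on top of the blue clamp housing (42 x 52 mm, 125 mm high) behind the jaw; 159 mm above the bench with the pin up, 139 mm with it down. The pin moves straight down. Axes: x level, away from the bed, y as the bed's, z up.
- drill_plate: Dark steel drill plate 100 x 50 x 8 mm, with four brass bushes 15 mm across and 6 mm high standing on its upper face near the corners. Origin at the centre of its underside, x along its length, z up out of the bushed face. 0.30 kg.
- drill_plate_mid (a point): Middle of the drill plate, 4 mm above its underside; axes as the drill plate's.
- mallet: Soft-face mallet, 0.38 kg: upright head 35 mm across, 84 mm high, orange face below and above; wooden handle 20 mm wide, 26 mm high. Origin at the centre of the lower face; z up through the head; the handle runs along -x, its axis 42 mm above the lower face, out to x = -185 mm (the head ends at x = -18 mm).
- mallet_rest: Fixed wooden rest of the mallet, base 62 mm wide, 6 mm thick. The mallet's head stands on the base over the rest's origin (on the bench, so the mallet's lower face is 6 mm above it), handle along the rest's -x, in a saddle at x = -151 to -169 mm: floor 35 mm above the bench, horns 59 mm high and 40 mm apart.
- blank1: Plain aluminium blank 100 x 50 x 8 mm, about 0.11 kg (may be absent). Origin at the centre of its underside as it lies at the start, x along its length, z up. All blanks are alike.
- blank1_mid (a point): Middle of blank1, half way through its thickness; axes as the blank's.
- blank2: Plain aluminium blank 100 x 50 x 8 mm, about 0.11 kg (may be absent). Origin at the centre of its underside as it lies at the start, x along its length, z up. All blanks are alike.
- blank2_mid (a point): Middle of blank2, half way through its thickness; axes as the blank's.
- blank3: Plain aluminium blank 100 x 50 x 8 mm, about 0.11 kg (may be absent). Origin at the centre of its underside as it lies at the start, x along its length, z up. All blanks are alike.
- blank3_mid (a point): Middle of blank3, half way through its thickness; axes as the blank's.
- blank4: Plain aluminium blank 100 x 50 x 8 mm, about 0.11 kg (may be absent). Origin at the centre of its underside as it lies at the start, x along its length, z up. All blanks are alike.
- blank4_mid (a point): Middle of blank4, half way through its thickness; axes as the blank's.
- blank5: Plain aluminium blank 100 x 50 x 8 mm, about 0.11 kg (may be absent). Origin at the centre of its underside as it lies at the start, x along its length, z up. All blanks are alike.
- blank5_mid (a point): Middle of blank5, half way through its thickness; axes as the blank's.
- marker: Marker pen, 15 x 132 mm, lying in front of the plates. Bystander: leave where it is. Origin at the centre of its underside.
- tape_measure: Yellow tape measure, 33 x 75 x 59 mm, to the right of the jig. Bystander: leave where it is. Origin at the centre of its underside.
- file_flat: Flat file with a wooden handle, 287 mm long, lying beyond the plates. Bystander: leave where it is. Origin at the centre of its underside.
- big_nut: Large brass nut, 52 mm across, 24 mm high, beyond the mallet. Bystander: leave where it is. Origin at the centre of its underside.
Mind the look-alikes: they are no part of the job. What is shaped like the blank4 but orange is not meant.

How it is judged:
On the way, in this order (a step that is already met when the one before it is completed fails the run):
1. the clamp is opened: the pin is pulled up (value of joint pin below 0.005 m), for 0.2 s.
2. every blank lies flat on the sloping bed, stacked, its end home against the backstop, and is let go (x of blank1_mid in the frame of bed between 0.046 and 0.0545 m and y of blank1_mid in the frame of bed between -0.006 and 0.006 m and z of blank1_mid in the frame of bed between 0 and 0.048 m and angle between the z axis of each of blank1, blank2, blank3, blank4, blank5 and the z axis of bed, either way round below 0.06 rad and angle between the x axis of each of blank1, blank2, blank3, blank4, blank5 and the x axis of bed, either way round below 0.1 rad and x of blank2_mid in the frame of bed between 0.046 and 0.0545 m and y of blank2_mid in the frame of bed between -0.006 and 0.006 m and z of blank2_mid in the frame of bed between 0 and 0.048 m and x of blank3_mid in the frame of bed between 0.046 and 0.0545 m and y of blank3_mid in the frame of bed between -0.006 and 0.006 m and z of blank3_mid in the frame of bed between 0 and 0.048 m and x of blank4_mid in the frame of bed between 0.046 and 0.0545 m and y of blank4_mid in the frame of bed between -0.006 and 0.006 m and z of blank4_mid in the frame of bed between 0 and 0.048 m and x of blank5_mid in the frame of bed between 0.046 and 0.0545 m and y of blank5_mid in the frame of bed between -0.006 and 0.006 m and z of blank5_mid in the frame of bed between 0 and 0.048 m and linear speed of each of blank1, blank2, blank3, blank4, blank5 below 0.02 m/s and contact force between the fingers and blank1 below 0.3 N and contact force between the fingers and blank2 below 0.3 N and contact force between the fingers and blank3 below 0.3 N and contact force between the fingers and blank4 below 0.3 N and contact force between the fingers and blank5 below 0.3 N), for 0.2 s.
3. the drill plate lies on top of the pack, home against the backstop, and is let go (x of blank1_mid in the frame of bed between 0.046 and 0.0545 m and y of blank1_mid in the frame of bed between -0.006 and 0.006 m and z of blank1_mid in the frame of bed between 0 and 0.048 m and angle between the z axis of each of blank1, blank2, blank3, blank4, blank5, drill_plate and the z axis of bed, either way round below 0.06 rad and angle between the x axis of each of blank1, blank2, blank3, blank4, blank5, drill_plate and the x axis of bed, either way round below 0.1 rad and x of blank2_mid in the frame of bed between 0.046 and 0.0545 m and y of blank2_mid in the frame of bed between -0.006 and 0.006 m and z of blank2_mid in the frame of bed between 0 and 0.048 m and x of blank3_mid in the frame of bed between 0.046 and 0.0545 m and y of blank3_mid in the frame of bed between -0.006 and 0.006 m and z of blank3_mid in the frame of bed between 0 and 0.048 m and x of blank4_mid in the frame of bed between 0.046 and 0.0545 m and y of blank4_mid in the frame of bed between -0.006 and 0.006 m and z of blank4_mid in the frame of bed between 0 and 0.048 m and x of blank5_mid in the frame of bed between 0.046 and 0.0545 m and y of blank5_mid in the frame of bed between -0.006 and 0.006 m and z of blank5_mid in the frame of bed between 0 and 0.048 m and x of drill_plate_mid in the frame of bed between 0.046 and 0.0545 m and y of drill_plate_mid in the frame of bed between -0.006 and 0.006 m and z of drill_plate_mid in the frame of bed between 0 and 0.048 m and z of drill_plate_mid in the frame of blank1_mid above 0.004 m and z of drill_plate_mid in the frame of blank2_mid above 0.004 m and z of drill_plate_mid in the frame of blank3_mid above 0.004 m and z of drill_plate_mid in the frame of blank4_mid above 0.004 m and z of drill_plate_mid in the frame of blank5_mid above 0.004 m and linear speed of drill_plate below 0.02 m/s and contact force between the fingers and drill_plate below 0.3 N), for 0.2 s.
4. the clamp pin is driven down, with the mallet's face on its head (x of blank1_mid in the frame of bed between 0.046 and 0.0545 m and y of blank1_mid in the frame of bed between -0.006 and 0.006 m and z of blank1_mid in the frame of bed between 0 and 0.048 m and angle between the z axis of each of blank1, blank2, blank3, blank4, blank5, drill_plate and the z axis of bed, either way round below 0.06 rad and angle between the x axis of each of blank1, blank2, blank3, blank4, blank5, drill_plate and the x axis of bed, either way round below 0.1 rad and x of blank2_mid in the frame of bed between 0.046 and 0.0545 m and y of blank2_mid in the frame of bed between -0.006 and 0.006 m and z of blank2_mid in the frame of bed between 0 and 0.048 m and x of blank3_mid in the frame of bed between 0.046 and 0.0545 m and y of blank3_mid in the frame of bed between -0.006 and 0.006 m and z of blank3_mid in the frame of bed between 0 and 0.048 m and x of blank4_mid in the frame of bed between 0.046 and 0.0545 m and y of blank4_mid in the frame of bed between -0.006 and 0.006 m and z of blank4_mid in the frame of bed between 0 and 0.048 m and x of blank5_mid in the frame of bed between 0.046 and 0.0545 m and y of blank5_mid in the frame of bed between -0.006 and 0.006 m and z of blank5_mid in the frame of bed between 0 and 0.048 m and x of drill_plate_mid in the frame of bed between 0.046 and 0.0545 m and y of drill_plate_mid in the frame of bed between -0.006 and 0.006 m and z of drill_plate_mid in the frame of bed between 0 and 0.048 m and z of drill_plate_mid in the frame of blank1_mid above 0.004 m and z of drill_plate_mid in the frame of blank2_mid above 0.004 m and z of drill_plate_mid in the frame of blank3_mid above 0.004 m and z of drill_plate_mid in the frame of blank4_mid above 0.004 m and z of drill_plate_mid in the frame of blank5_mid above 0.004 m and value of joint pin above 0.0165 m and z of mallet in the frame of pin_top between -0.006 and 0.012 m and horizontal distance between mallet and pin_top below 0.018 m).
At the end, for the whole second after the job is handed in: All blanks and, uppermost, the drill plate lie flat (3.4 deg) in one pack on the bed, ends within 4.5 mm of the backstop, in line with it (6 deg); the pin is at least 16.5 mm down; the mallet stands upright in its rest within 20 mm of its place (9 deg), handle in the saddle; all at rest (x of blank1_mid in the frame of bed between 0.046 and 0.0545 m and y of blank1_mid in the frame of bed between -0.006 and 0.006 m and z of blank1_mid in the frame of bed between 0 and 0.048 m and angle between the z axis of each of blank1, blank2, blank3, blank4, blank5, drill_plate and the z axis of bed, either way round below 0.06 rad and angle between the x axis of each of blank1, blank2, blank3, blank4, blank5, drill_plate and the x axis of bed, either way round below 0.1 rad and x of blank2_mid in the frame of bed between 0.046 and 0.0545 m and y of blank2_mid in the frame of bed between -0.006 and 0.006 m and z of blank2_mid in the frame of bed between 0 and 0.048 m and x of blank3_mid in the frame of bed between 0.046 and 0.0545 m and y of blank3_mid in the frame of bed between -0.006 and 0.006 m and z of blank3_mid in the frame of bed between 0 and 0.048 m and x of blank4_mid in the frame of bed between 0.046 and 0.0545 m and y of blank4_mid in the frame of bed between -0.006 and 0.006 m and z of blank4_mid in the frame of bed between 0 and 0.048 m and x of blank5_mid in the frame of bed between 0.046 and 0.0545 m and y of blank5_mid in the frame of bed between -0.006 and 0.006 m and z of blank5_mid in the frame of bed between 0 and 0.048 m and x of drill_plate_mid in the frame of bed between 0.046 and 0.0545 m and y of drill_plate_mid in the frame of bed between -0.006 and 0.006 m and z of drill_plate_mid in the frame of bed between 0 and 0.048 m and z of drill_plate_mid in the frame of blank1_mid above 0.004 m and z of drill_plate_mid in the frame of blank2_mid above 0.004 m and z of drill_plate_mid in the frame of blank3_mid above 0.004 m and z of drill_plate_mid in the frame of blank4_mid above 0.004 m and z of drill_plate_mid in the frame of blank5_mid above 0.004 m and value of joint pin above 0.0165 m and horizontal distance between mallet and mallet_rest below 0.02 m and z of mallet in the frame of mallet_rest below 0.012 m and angle between mallet's own z axis and vertical below 0.12 rad and angle between the x axis of mallet and the x axis of mallet_rest, either way round below 0.15 rad and linear speed of each of mallet, blank1, blank2, blank3, blank4, blank5, drill_plate below 0.02 m/s); the robot touches nothing.
It fails at once if the pin is pushed down by the robot itself instead of with the mallet (velocity of joint pin above 0.01 m/s and value of joint pin between 0.007 and 0.013 m and contact force between any of the fingers, the arm and pin above 1 N).
It fails at once if one of the other tools on the bench is moved by more than 4 cm (distance of any of marker, tape_measure, file_flat, big_nut from where it was at the start of the episode above 0.04 m).
Of blank1, blank2, blank3, blank4, blank5 only 3 to 5 are there at a start; the rules pass over those that are not, and their reading is None.
At some moment in a run one of blank1, blank2, blank3, blank4, blank5, drill_plate may be knocked a few centimetres aside while the robot is not near it.
It also fails if it takes over 210 s, if anything falls off the work surface, if the arm or the gripper's body presses on something with over 40 N, if the wrist force passes 120 N, or if a joint passes its speed limit or range.

## Working session

There is one attempt and no reset: what is moved stays moved. The work goes in short steps, Python scripts to look and compute and a tool call to move; the robot and the scene stay as the last step left them, time stands still between calls to the robot, and variables do not carry over. Pictures are saved under pics/ and viewed, at most 14 in all, crops included, and the job is handed in when it is done.

Besides the shell and the picture viewer there is one more tool, called after "Call:" as a command line: name --argument value ..., lists and objects as JSON in quotes. servo_tool: Moves the arm, as the interface text tells. Its arguments: {"type":"object","properties":{"series":{"type":"array"},"claw":{"type":"number"},"grip_force":{"type":"number"}},"required":["series"]}

```bash
mkdir -p pics; cat > h.py <<'E'
import numpy as np, cv2
from station import telemetry, eyes, ticket, recognise, trace
def cal(n):
    c=eyes.calibration(n); return np.array(c['mtx'],float),np.array(c['rvec'],float).ravel(),np.array(c['tvec'],float).ravel()
def save(n,f,crop=None,scale=1):
    im=eyes.grab_frame(n)
    o=im if crop is None else im[crop[1]:crop[3],crop[0]:crop[2]]
    cv2.imwrite('pics/'+f,cv2.resize(o[...,::-1],None,fx=scale,fy=scale,interpolation=cv2.INTER_CUBIC)); return im
def ray(n,u,v):
    K,r,t=cal(n);R=cv2.Rodrigues(r)[0]
    x=(u-K[0,2])/K[0,0];y=(v-K[1,2])/K[1,1]
    if n=='wrist':
        th=np.hypot(x,y);s=np.sin(th)/max(th,1e-9);d=np.array([x*s,y*s,np.cos(th)])
    else: d=np.array([x,y,1.])
    return -R.T@t,R.T@d
def atz(n,u,v,z):
    o,d=ray(n,u,v); return o+d*(z-o[2])/d[2]
def proj(n,P):
    K,r,t=cal(n);R=cv2.Rodrigues(r)[0];c=np.atleast_2d(P)@R.T+t
    if n=='wrist':
        rr=np.hypot(c[:,0],c[:,1]);th=np.arctan2(rr,c[:,2]);x=c[:,0]/rr*th;y=c[:,1]/rr*th
    else: x=c[:,0]/c[:,2];y=c[:,1]/c[:,2]
    return np.c_[x*K[0,0]+K[0,2],y*K[1,1]+K[1,2]]
def st():
    s=telemetry.get_state()
    print({k:np.round(s[k],4).tolist() for k in ['t','eef_pos','ee_rot','q','force','width','gripper_force']}); return s
E
python3 - <<'E'
from h import *
st()
for n in ['scene','side','wrist']:
    save(n,n+'0.png'); K,r,t=cal(n); R=cv2.Rodrigues(r)[0]; print(n,K.tolist(),(-R.T@t).round(3),R.round(3).tolist())
for n in ['scene','side']:
    for k in ['bed','pin_top','jaw_face','drill_plate','mallet','mallet_rest','blank1','marker','tape_measure','file_flat','big_nut']:
        try: print(n,k,[(np.round(d['position'],3).tolist(),round(d['conf'],2)) for d in recognise(n,k)][:7])
        except Exception as e: print(n,k,e)
E
```

```text
{'t': 0.0, 'eef_pos': [0.2968, -0.6056, 0.19], 'ee_rot': [3.14, -0.0001, -2.6859], 'q': [-0.8269, 0.3593, 0.011, -0.0004, -1.2241, -0.2881], 'force': [0.6318, 0.0103, 1.0337], 'width': 0.0878, 'gripper_force': 0.0}
scene [[371.5076892087226, 0.0, 318.79797569678817], [0.0, 371.5076892087226, 200.53262506166013], [0.0, 0.0, 1.0]] [-0.119  0.481  0.66 ] [[-0.56, -0.828, -0.02], [-0.459, 0.331, -0.825], [0.69, -0.452, -0.565]]
side [[371.534283892381, 0.0, 323.5216618334054], [0.0, 371.534283892381, 201.61852899002577], [0.0, 0.0, 1.0]] [ 0.398 -0.894  0.493] [[0.992, -0.129, 0.017], [-0.031, -0.36, -0.932], [0.126, 0.924, -0.361]]
wrist [[309.70691628693146, 0.0, 319.1239417859424], [0.0, 309.70691628693146, 200.91927205469517], [0.0, 0.0, 1.0]] [ 0.228 -0.64   0.383] [[-0.44, 0.898, 0.001], [0.862, 0.422, 0.283], [0.254, 0.125, -0.959]]
scene bed [([0.489, 0.007, 0.071], 0.57)]
scene pin_top [([0.63, 0.005, 0.138], 0.62), ([0.597, 0.282, 0.009], 0.25)]
scene jaw_face []
scene drill_plate [([0.588, 0.386, 0.008], 0.71), ([0.594, 0.281, 0.007], 0.21)]
scene mallet [([0.538, -0.25, 0.054
[... 534 characters left out ...]
op [([0.63, -0.002, 0.14], 0.5)]
side jaw_face [([0.562, -0.015, 0.101], 0.41)]
side drill_plate [([0.594, 0.365, 0.007], 0.59)]
side mallet [([0.515, -0.272, 0.053], 0.9), ([0.352, 0.225, 0.012], 0.42)]
side mallet_rest [([0.466, -0.278, 0.007], 0.71), ([0.594, 0.364, 0.005], 0.17)]
side blank1 [([0.424, -0.143, 0.011], 0.98), ([0.427, 0.17, 0.006], 0.75), ([0.446, 0.366, 0.004], 0.58), ([0.578, 0.149, 0.008], 0.51), ([0.347, 0.224, 0.013], 0.49), ([0.597, 0.267, 0.005], 0.45), ([0.716, -0.24, 0.023], 0.28)]
side marker [([0.446, 0.366, 0.009], 0.16)]
side tape_measure [([0.688, -0.18, 0.031], 0.61)]
side file_flat [([0.723, 0.13, 0.009], 0.52)]
side big_nut [([0.714, -0.238, 0.022], 0.52)]
```

View pics/scene0.png

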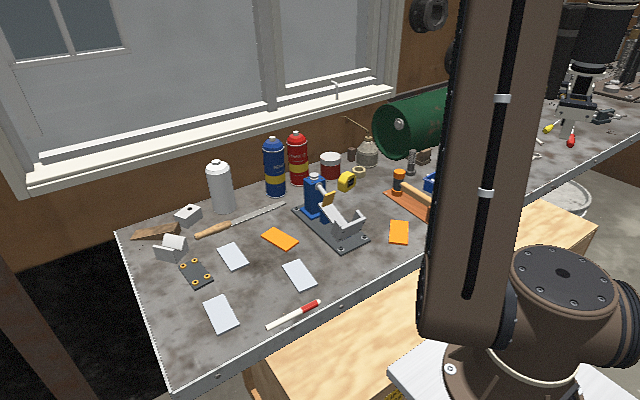

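View pics/side0.png

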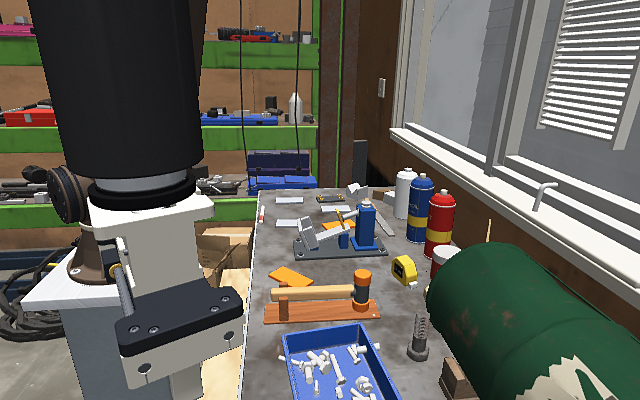

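The two pictures show three silver blanks, at about (298,275), (221,313) and (232,256) in the scene view. The drill plate is at (196,272). Orange look-alikes are at (280,238) and (399,232), the jig at (330,220) and the mallet at the right.

```bash
cat >> h.py <<'E'
def rects(n,k,z=0.008):
    out=[]
    for d in trace(n,k):
        m=d['mask'].astype(np.uint8)
        if m.sum()<30: continue
        c=max(cv2.findContours(m,cv2.RETR_EXTERNAL,cv2.CHAIN_APPROX_NONE)[0],key=len)[:,0]
        P=np.array([atz(n,u,v,z)[:2] for u,v in c],np.float32)
        (cx,cy),(w,h),a=cv2.minAreaRect(P*1000)
        if w<h: w,h,a=h,w,a+90
        print(k,round(d['conf'],2),'c',round(cx,1),round(cy,1),'wh',round(w,1),round(h,1),'yaw',round((a+90)%180-90,1),'px',c.mean(0).round())
        out.append((cx,cy,a))
    return out
def move(p,yaw):
    s=telemetry.get_state();e=np.array(s['eef_pos']);y=s['ee_rot'][2]
    dy=(yaw-y+np.pi)%(2*np.pi)-np.pi
    d=(np.array(p)-e)*1000
    print('turn(tool z) %.3f'%(-dy),'then xyz mm',np.round([d[0]*np.cos(yaw)+d[1]*np.sin(yaw),d[0]*np.sin(yaw)-d[1]*np.cos(yaw),-d[2]],1))
E
python3 - <<'E'
from h import *
eyes.grab_frame('scene')
for k in ['blank1','drill_plate','marker','file_flat']: rects('scene',k)
rects('scene','mallet',.06); rects('scene','mallet_rest',.006)
m=trace('scene','bed')[0]['mask'];ys,xs=np.nonzero(m);print('bed px',xs.min(),xs.max(),ys.min(),ys.max())
move([.63,.0,.27],np.pi)
E
```

```text
blank1 0.98 c 444.6 174.7 wh 106.8 51.5 yaw -4.5 px [299. 275.]
blank1 0.86 c 597.3 279.6 wh 106.9 51.6 yaw -0.1 px [232. 257.]
blank1 0.84 c 444.7 374.9 wh 108.5 54.4 yaw -1.3 px [220. 314.]
blank1 0.83 c 424.2 -133.7 wh 106.4 49.8 yaw -46.4 px [398. 233.]
blank1 0.75 c 589.1 148.6 wh 108.6 57.4 yaw 15.5 px [279. 239.]
blank1 0.53 c 745.6 -253.4 wh 77.5 42.3 yaw -38.3 px [358. 171.]
drill_plate 0.95 c 594.6 378.4 wh 106.3 51.5 yaw 6.1 px [196. 273.]
drill_plate 0.17 c 503.7 -255.4 wh 192.1 62.1 yaw -0.8 px [408. 204.]
marker 0.75 c 350.5 245.5 wh 131.1 15.6 yaw 89.4 px [292. 315.]
file_flat 0.88 c 733.1 193.5 wh 290.9 38.6 yaw -89.0 px [238. 220.]
mallet 0.92 c 528.4 -244.9 wh 205.6 88.2 yaw -20.0 px [407. 188.]
mallet_rest 0.59 c 503.7 -260.4 wh 196.2 66.7 yaw -1.6 px [408. 204.]
bed px 317 365 185 240
turn(tool z) 0.456 then xyz mm [-332.9  606.1  -79.1]
```

Call:
servo_tool --series '[[[0,0,-20,0.114],[0,0,-20,0.114],[0,0,-20,0.114],[0,0,-20,0.114],[-20,38,0,0],[-20,38,0,0],[-20,38,0,0],[-20,38,0,0],[-20,38,0,0],[-20,38,0,0]]]' --claw -1

```text
t: 2.48
eef_pos: [0.414, -0.3831, 0.2712]
ee_rot: [-3.141, 0.001, 3.141]
force: [1.2, 0.1, 0.5]
width: 0.0875
gripper_force: 0.0
```

Call:
servo_tool --series '[[[-20,38,0,0],[-20,38,0,0],[-20,38,0,0],[-20,38,0,0],[-20,38,0,0],[-20,38,0,0],[-20,38,0,0],[-20,38,0,0],[-20,38,0,0],[0,0,0,0]]]'

```text
t: 3.32
eef_pos: [0.5908, -0.0477, 0.2701]
ee_rot: [3.141, -0.0, -3.138]
force: [-0.8, -1.2, 0.2]
width: 0.0873
gripper_force: 0.0
```

```bash
python3 - <<'E'
from h import *
st(); im=save('wrist','w1.png')
print(proj('wrist',[[.63,0,.14]]))
for k in ['pin_top','jaw_face','bed']: print(k,[(np.round(d['position'],3).tolist(),round(d['conf'],2)) for d in recognise('wrist',k)][:3])
E
```

```text
{'t': 3.3167, 'eef_pos': [0.5908, -0.0477, 0.2701], 'ee_rot': [3.141, -0.0, -3.1377], 'q': [0.2485, 0.1834, -0.0483, -0.0006, -1.339, -1.8153], 'force': [-0.7831, -1.1513, 0.1712], 'width': 0.0873, 'gripper_force': 0.0}
[[364.02870432 219.82012167]]
pin_top [([0.634, 0.004, 0.139], 0.64)]
jaw_face [([0.56, -0.003, 0.113], 0.71)]
bed [([0.499, -0.001, 0.066], 0.91)]
```

View pics/w1.png

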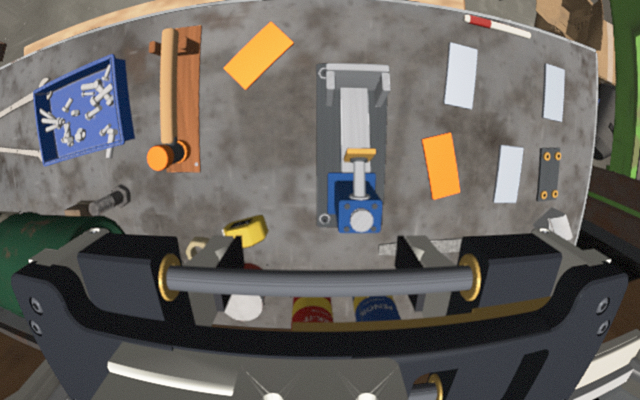

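The wrist view shows the pin head at (361,219), the jig base with its left corners at (318,64) and (317,227), and the bed between (340,88) and (370,88). The mallet head is at (167,156) and its handle end at (172,30).

```bash
python3 - <<'E'
from h import *
P=lambda u,v,z: atz('wrist',u,v,z).round(4)
print('pin',P(361,219,.139)); print('base L',P(318,64,.008),P(317,227,.008),'R',P(390,64,.008))
im=cv2.imread('pics/w1.png'); c=im[55:240,305:400]; cv2.imwrite('pics/w1c.png',cv2.resize(c,None,fx=3.2,fy=3.2,interpolation=cv2.INTER_CUBIC))
print('mallet head',P(161,156,.090),'handle end',P(172,30,.061))
E
```

```text
pin [ 0.6285 -0.0069  0.139 ]
base L [ 0.4404 -0.0553  0.008 ] [ 0.6888 -0.0571  0.008 ] R [0.437  0.0501 0.008 ]
mallet head [ 0.5596 -0.2635  0.09  ] handle end [ 0.3839 -0.2571  0.061 ]
```

View pics/w1c.png

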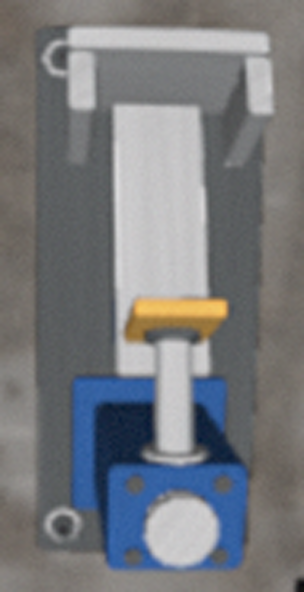

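```bash
python3 - <<'E'
from h import *
eyes.grab_frame('wrist'); st()
for d in trace('wrist','pin_top')[:2]:
    m=d['mask'];ys,xs=np.nonzero(m);print(d['conf'],m.sum(),xs.mean(),ys.mean(),xs.min(),xs.max(),ys.min(),ys.max(),atz('wrist',361.9,220.6,.138))
move([.63,-.001,.2],np.pi)
E
```

```text
{'t': 3.5667, 'eef_pos': [0.588, -0.0537, 0.2711], 'ee_rot': [-3.1415, 0.0001, 3.1408], 'q': [0.2398, 0.1789, -0.052, 0.0001, -1.3399, -1.8114], 'force': [-0.0176, -0.1178, 0.2888], 'width': 0.0878, 'gripper_force': 0.0}
0.66 1081 554.8122109158187 93.68177613321 544 566 65 121 [ 0.63085244 -0.00634514  0.138     ]
0.58 397 365.7707808564232 222.08060453400503 355 377 211 233 [ 0.63085244 -0.00634514  0.138     ]
turn(tool z) -0.001 then xyz mm [-42.1  53.   71.3]
```

Call:
servo_tool --series '[[[-14,18,24,0],[-14,18,24,0],[-14,17,24,0],[0,0,18,0],[0,0,18,0],[0,0,16,0],[0,0,12,0],[0,0,7,0],[0,0,0,0],[0,0,0,0]]]'

```text
t: 4.45
eef_pos: [0.6305, -0.0006, 0.1285]
ee_rot: [-3.141, 0.0, 3.141]
force: [0.2, 0.7, 0.2]
width: 0.0875
gripper_force: 0.0
```

Call:
servo_tool --series '[[[0,0,0,0],[0,0,0,0],[0,0,0,0],[0,0,0,0],[0,0,0,0],[0,0,0,0],[0,0,0,0],[0,0,0,0],[0,0,0,0],[0,0,0,0]]]' --claw 1 --grip_force 50

```text
t: 5.28
eef_pos: [0.6303, -0.0001, 0.1279]
ee_rot: [-3.142, -0.0, 3.141]
force: [-0.0, 0.3, -0.3]
width: 0.0265
gripper_force: 0.0
```

Call:
servo_tool --series '[[[0,0,0,0],[0,0,0,0],[0,0,0,0],[0,0,-4,0],[0,0,-4,0],[0,0,-4,0],[0,0,-4,0],[0,0,-4,0],[0,0,-2,0],[0,0,0,0]]]'

```text
t: 6.12
eef_pos: [0.6307, 0.0, 0.1508]
ee_rot: [3.141, 0.001, 3.141]
force: [0.5, -0.3, 0.5]
width: 0.0006
gripper_force: 0.0
```

```bash
python3 - <<'E'
from h import *
st(); save('side','s2.png',(250,150,450,300),3); 
print([(np.round(d['position'],3).tolist(),round(d['conf'],2)) for d in recognise('side','pin_top')][:3])
E
```

```text
{'t': 6.1167, 'eef_pos': [0.6307, 0.0, 0.1508], 'ee_rot': [3.1414, 0.0011, 3.1415], 'q': [0.3091, 0.3132, -0.149, 0.0001, -1.1074, -1.8801], 'force': [0.521, -0.3123, 0.4942], 'width': 0.0006, 'gripper_force': 0.0}
[([0.625, -0.001, 0.14], 0.52), ([0.466, -0.278, 0.006], 0.4)]
```

View pics/s2.png

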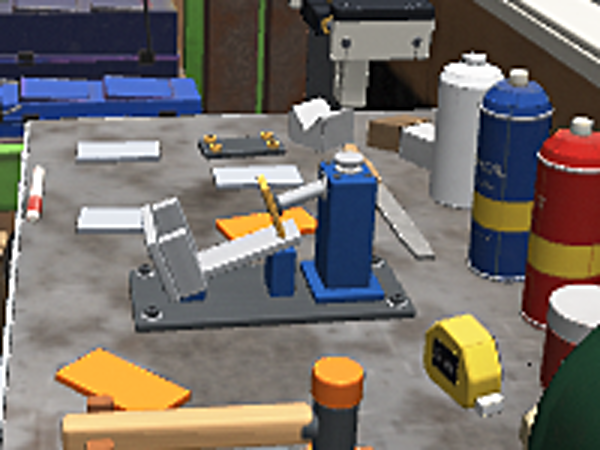

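The side crop shows the pin head still down at crop (348,155), with the fingertips hovering above it at about (350,105).

```bash
python3 - <<'E'
from h import *
p=proj('side',[[.6307,0,.1508],[.63,0,.139],[.63,0,.009],[.63,.026,.125]]); print(p, (p-[250,150])*3)
save('side','s3.png',(250,150,450,300),4)
st()
E
```

```text
[[364.98903261 197.80013332]
 [364.47335451 201.98289355]
 [361.79418848 245.68974338]
 [361.9773468  203.32321673]] [[344.96709784 143.40039997]
 [343.42006354 155.94868064]
 [335.38256545 287.06923015]
 [335.9320404  159.96965019]]
{'t': 6.2667, 'eef_pos': [0.6301, -0.0001, 0.1498], 'ee_rot': [3.1415, -0.0002, 3.1413], 'q': [0.3091, 0.314, -0.1501, -0.0001, -1.1069, -1.8801], 'force': [0.1066, 0.3481, 1.0654], 'width': 0.0001, 'gripper_force': 0.0}
```

View pics/s3.png

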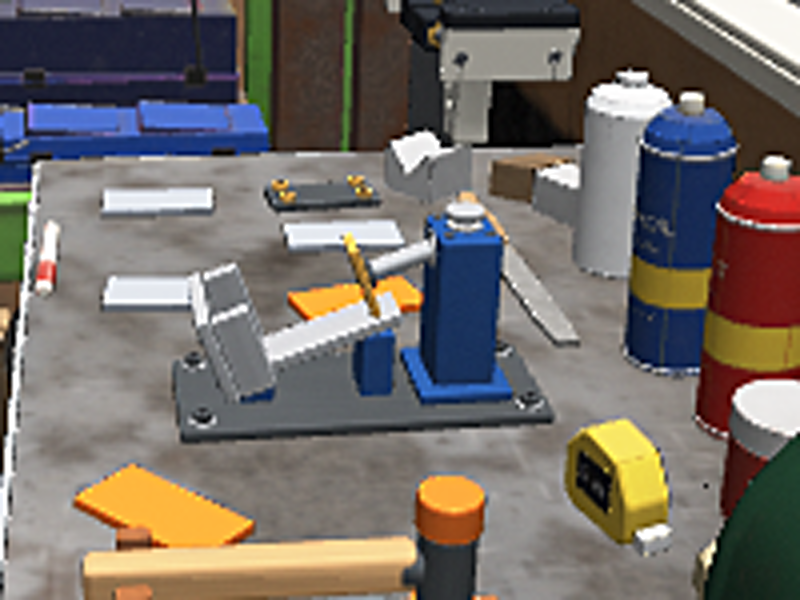

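```bash
python3 - <<'E'
from h import *
b=.1498+.066
p=proj('side',[[.63-.039,-.0965,b],[.63+.039,-.0965,b],[.63-.0095,-.02,.1498],[.63+.0095,-.02,.1498]]); print((p-[250,150])*4)
im=eyes.grab_frame('scene'); q=proj('scene',[[.63,0,.15],[.63,0,.139]]); print(q)
im=np.ascontiguousarray(im)
cv2.imwrite('pics/sc4.png',cv2.resize(im[100:260,230:430,::-1],None,fx=4,fy=3.7))
E
```

```text
[[438.08813564 146.66112554]
 [568.43276296 143.26531951]
 [451.61006458 203.9888664 ]
 [480.32927184 203.09662513]]
[[314.84162962 170.70338969]
 [314.94594902 174.1607836 ]]
```

View pics/sc4.png

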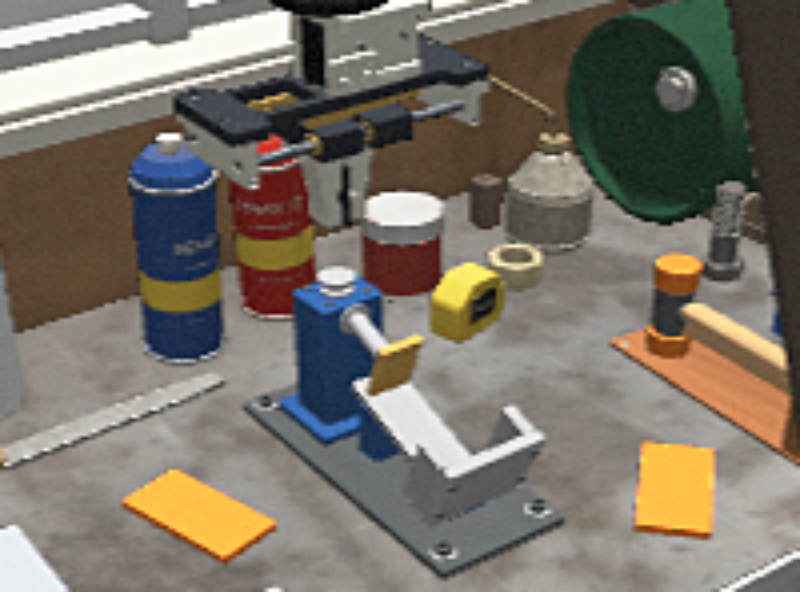

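Both views put the real fingertips about 30 to 35 mm above the TCP the robot reports. The expected pixel in the scene view is (315,171), and the tips show at about (316,161). I'll measure that offset properly before moving on.

```bash
python3 - <<'E'
from h import *
st(); eyes.grab_frame('wrist'); rects('wrist','blank1'); rects('wrist','drill_plate')
K,r,t=cal('wrist');R=cv2.Rodrigues(r)[0];s=telemetry.get_state();print('cam-tcp',(-R.T@t-s['eef_pos']).round(4))
# start picture: reported tcp projected
p=proj('side',[[.2968,-.6056,.19]]);print('side0 tcp px',p)
E
```

```text
{'t': 6.3167, 'eef_pos': [0.6301, -0.0001, 0.1497], 'ee_rot': [-3.1416, -0.0004, 3.1414], 'q': [0.3091, 0.3141, -0.1501, -0.0001, -1.1069, -1.8801], 'force': [-0.3323, 0.146, -0.0134], 'width': 0.0004, 'gripper_force': 0.0}
blank1 0.94 c 446.6 366.8 wh 101.9 57.3 yaw -2.6 px [581.  60.]
blank1 0.93 c 599.7 275.0 wh 101.0 57.4 yaw -0.9 px [530. 161.]
blank1 0.78 c 591.0 143.5 wh 100.1 52.0 yaw 15.5 px [444. 149.]
blank1 0.64 c 448.2 169.7 wh 98.0 51.9 yaw -6.0 px [467.  34.]
blank1 0.57 c 432.5 -141.7 wh 85.8 53.0 yaw -46.6 px [195.  19.]
drill_plate 0.64 c 596.5 373.6 wh 99.7 61.1 yaw 6.0 px [578. 163.]
cam-tcp [-0.0763 -0.0003  0.1923]
side0 tcp px [[176.99367638 387.89746425]]
```

View pics/wrist0.png

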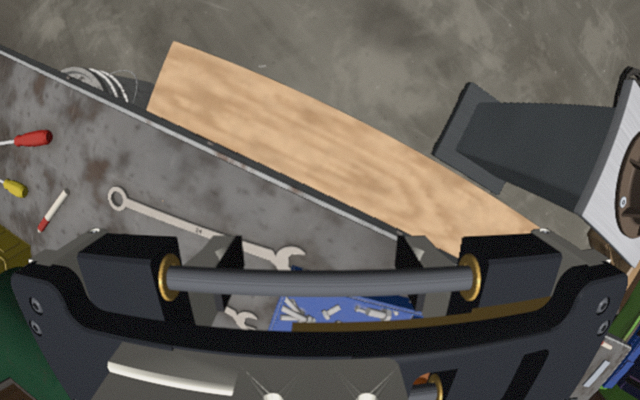

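```bash
python3 - <<'E'
from h import *
o1,d1=ray('side',367,185);o2,d2=ray('scene',316.2,161)
A=np.c_[d1,-d2];s=np.linalg.lstsq(A,o2-o1,rcond=None)[0];print(o1+d1*s[0],o2+d2*s[1])
print('tcp in wrist px',proj('wrist',[[.6301,0,.1497],[.6301,0,.185],[.63,0,.139]]))
im=eyes.grab_frame('wrist');cv2.imwrite('pics/w5.png',im[180:400,200:450,::-1])
cv2.imwrite('pics/w5.png',cv2.resize(im[180:300,220:420,::-1],None,fx=3.5,fy=3.5))
E
```

```text
[ 0.63322122 -0.00280269  0.18722782] [ 0.62779524 -0.00389192  0.17989201]
tcp in wrist px [[319.83584512 228.96827772]
 [319.94611739 252.05265564]
 [319.80866152 223.20767812]]
```

View pics/w5.png

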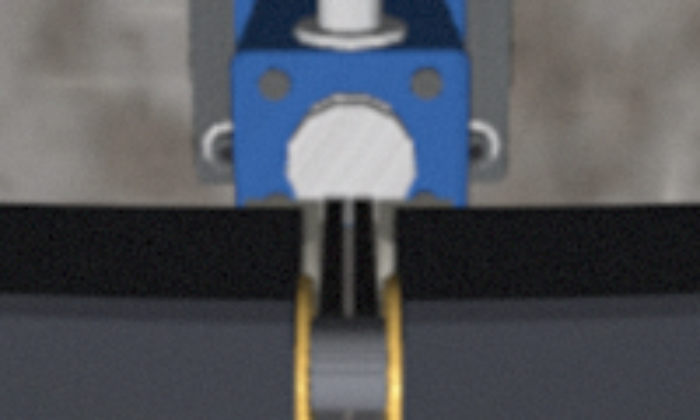

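The close wrist view has the pin head at pixel (320,222), directly under the tool axis. The fingertips show at (320,237), and triangulation puts them at z ≈ 0.183 against the reported 0.150. So the tips sit about 34 mm above the reported TCP. I'll open the fingers, go lower and close gently, then read the width.

Call:
servo_tool --series '[[[0,0,-10,0],[0,0,-10,0],[0,0,0,0],[0,0,0,0],[0,0,0,0],[0,0,0,0],[0,0,0,0],[0,0,0,0],[0,0,0,0],[0,0,0,0]]]' --claw -0.2

```text
t: 7.35
eef_pos: [0.6302, -0.0001, 0.1698]
ee_rot: [-3.142, -0.0, 3.141]
force: [-0.3, -0.8, -0.4]
width: 0.0519
gripper_force: 0.0
```

Call:
servo_tool --series '[[[0,0,12,0],[0,0,12,0],[0,0,12,0],[0,0,10,0],[0,0,8,0],[0,0,8,0],[0,0,6,0],[0,0,4,0],[0,0,0,0],[0,0,0,0]]]'

```text
t: 8.18
eef_pos: [0.6304, -0.0001, 0.098]
ee_rot: [-3.141, 0.0, 3.141]
force: [0.4, -0.1, 0.6]
width: 0.0523
gripper_force: 0.0
```

Call:
servo_tool --series '[[[0,0,0,0],[0,0,0,0],[0,0,0,0],[0,0,0,0],[0,0,0,0],[0,0,0,0],[0,0,0,0],[0,0,0,0],[0,0,0,0],[0,0,0,0]]]' --claw 1 --grip_force 20

```text
t: 9.02
eef_pos: [0.6305, 0.0003, 0.0982]
ee_rot: [3.141, 0.001, 3.142]
force: [-1.8, 4.4, 2.8]
width: 0.0258
gripper_force: 20.0
```

Call:
servo_tool --series '[[[0,0,0,0],[0,0,0,0],[0,0,-3,0],[0,0,-4,0],[0,0,-4,0],[0,0,-4,0],[0,0,-4,0],[0,0,-3,0],[0,0,0,0],[0,0,0,0]]]' --grip_force 55

```text
t: 9.85
eef_pos: [0.6303, 0.0004, 0.1181]
ee_rot: [3.141, -0.001, 3.141]
force: [4.4, 3.8, -11.0]
width: 0.024
gripper_force: 55.0
```

Call:
servo_tool --series '[[[0,0,0,0],[0,0,0,0],[0,0,0,0],[0,0,0,0],[0,0,0,0],[0,0,0,0],[0,0,-20,0],[0,0,-30,0],[0,0,-30,0],[0,0,-30,0]]]' --claw -1

```text
t: 10.68
eef_pos: [0.63, -0.0003, 0.2314]
ee_rot: [-3.141, -0.0, 3.141]
force: [0.6, 0.4, 0.7]
width: 0.0844
gripper_force: 0.0
```

Call:
servo_tool --series '[[[30,0,-10,0],[30,0,-10,0],[30,0,0,0],[30,0,0,0],[5,0,0,0],[0,0,0,0],[0,0,0,0],[0,0,0,0],[0,0,0,0],[0,0,0,0]]]'

```text
t: 11.52
eef_pos: [0.5059, -0.0001, 0.2494]
ee_rot: [-3.141, -0.001, 3.141]
force: [0.2, -0.0, 0.5]
width: 0.0875
gripper_force: 0.0
```

```bash
python3 - <<'E'
from h import *
st(); im=eyes.grab_frame('wrist')
print('pin px expect up/down',proj('wrist',[[.63,0,.159],[.63,0,.139]]))
for d in trace('wrist','pin_top')[:3]:
    ys,xs=np.nonzero(d['mask']);print(d['conf'],xs.mean(),ys.mean(),xs.min(),xs.max(),ys.min(),ys.max())
for k in ['bed','jaw_face']: print(k,[(np.round(d['position'],3).tolist(),round(d['conf'],2)) for d in recognise('wrist',k)][:3])
cv2.imwrite('pics/w6.png',cv2.resize(im[100:300,220:420,::-1],None,fx=3,fy=3,interpolation=cv2.INTER_CUBIC))
E
```

```text
{'t': 11.5167, 'eef_pos': [0.5059, -0.0001, 0.2494], 'ee_rot': [-3.1411, -0.001, 3.141], 'q': [0.3888, 0.0427, -0.2569, 0.0, -1.2724, -1.9601], 'force': [0.1595, -0.0015, 0.4719], 'width': 0.0875, 'gripper_force': 0.0}
pin px expect up/down [[319.70984402 303.30527651]
 [319.69506504 293.43990315]]
0.56 319.15015974440894 303.84345047923324 309 330 296 313
bed [([0.506, 0.0, 0.066], 0.76)]
jaw_face [([0.565, 0.001, 0.122], 0.69)]
```

View pics/w6.png

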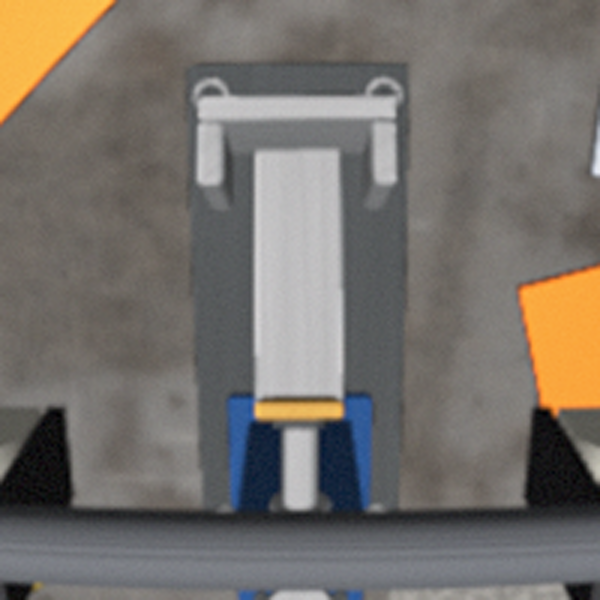

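```bash
python3 - <<'E'
from h import *
from scipy.optimize import least_squares
c,s=np.cos(np.radians(20)),np.sin(np.radians(20))
pts=np.array([[0,.019,0],[0,-.019,0],[0,.029,.052],[0,-.029,.052],[.025,.029,.052],[.025,-.029,.052],[.108,.017,.052],[.108,-.017,.052]])
px=np.array([[342,149],[254,149],[371,121],[223,121],[373,184],[221,186],[344,403],[255,403]])/3+[220,100]
def W(p): X=p[0]+pts[:,0]*c-pts[:,2]*s; return np.c_[X,p[1]+pts[:,1],p[2]+pts[:,0]*s+pts[:,2]*c]
r=least_squares(lambda p:(proj('wrist',W(p))-px).ravel(),[.45,0,.05],loss='soft_l1')
print(r.x,r.cost);print((proj('wrist',W(r.x))-px).round(1).tolist())
for z in (.035,.04,.045,.05,.055): print(z,[proj('wrist',W(least_squares(lambda q:(proj('wrist',W([q[0],q[1],z]))-px).ravel(),[.45,0]).x.tolist()+[z])).round(0).tolist()[0]])
E
```

```text
[ 4.79471296e-01 -3.81541496e-04  3.41743485e-02] 1.1374806294567683
[[-0.3, 0.5], [0.2, 0.6], [0.6, -0.1], [-0.1, -0.1], [0.3, -0.0], [0.3, -0.7], [-0.2, -0.1], [-0.8, -0.0]]
0.035 [[334.0, 150.0]]
0.04 [[334.0, 150.0]]
0.045 [[334.0, 150.0]]
0.05 [[334.0, 149.0]]
0.055 [[334.0, 149.0]]
```

The pin is up, seen at pixel (319,304) where 303 was expected. The fit puts the bed origin at (0.4795, 0, 0.034) with yaw 0. Next I go above the first blank.

```bash
python3 - <<'E'
from h import *
move([.447,.172,.10],np.pi-.09)
E
```

```text
turn(tool z) 0.090 then xyz mm [ 73.8 166.1 149.6]
```

Call:
servo_tool --series '[[[7,33,0,0.09],[10,33,10,0],[14,33,20,0],[14,33,30,0],[14,34,30,0],[14,0,30,0],[0,0,30,0],[0,0,0,0],[0,0,0,0],[0,0,0,0]]]' --claw -1

```text
t: 12.55
eef_pos: [0.4484, 0.1638, 0.1084]
ee_rot: [3.141, 0.002, 3.052]
force: [0.5, -0.0, 1.9]
width: 0.0873
gripper_force: 0.0
```

```bash
python3 - <<'E'
from h import *
st(); eyes.grab_frame('wrist'); rects('wrist','blank1')
E
```

```text
{'t': 12.55, 'eef_pos': [0.4484, 0.1638, 0.1084], 'ee_rot': [3.1411, 0.0015, 3.0516], 'q': [0.7644, 0.1053, -0.5302, 0.001, -0.934, -2.4259], 'force': [0.5488, -0.0078, 1.9437], 'width': 0.0873, 'gripper_force': 0.0}
blank1 0.86 c 444.8 370.3 wh 99.3 53.9 yaw -2.2 px [505. 171.]
blank1 0.83 c 425.0 -133.9 wh 103.9 54.0 yaw -45.3 px [ 80. 194.]
blank1 0.74 c 589.5 146.1 wh 61.4 36.9 yaw 84.7 px [315. 309.]
blank1 0.67 c 444.5 172.9 wh 100.3 50.1 yaw -6.6 px [328. 184.]
```

Call:
servo_tool --series '[[[3,9,0,0],[0,0,30,0],[0,0,30,0],[0,0,25,0],[0,0,10,0],[0,0,5,0],[0,0,0,0],[0,0,0,0],[0,0,0,0],[0,0,0,0]]]' --claw -1

```text
t: 13.48
eef_pos: [0.4457, 0.1733, 0.0081]
ee_rot: [3.14, 0.002, 3.051]
force: [-1.4, -0.6, 1.2]
width: 0.0878
gripper_force: 0.0
```

Call:
servo_tool --series '[[[0,0,8,0],[0,0,8,0],[0,0,4,0],[0,0,4,0],[0,0,3,0],[0,0,2,0],[0,0,1,0],[0,0,1,0],[0,0,0,0],[0,0,0,0]]]'

```text
t: 14.32
eef_pos: [0.445, 0.1727, -0.024]
ee_rot: [3.141, 0.0, 3.051]
force: [-0.2, 0.1, 0.3]
width: 0.0875
gripper_force: 0.0
```

Call:
servo_tool --series '[[[0,0,2,0],[0,0,1,0],[0,0,1,0],[0,0,1,0],[0,0,1,0],[0,0,1,0],[0,0,1,0],[0,0,0,0],[0,0,0,0],[0,0,0,0]]]'

```text
t: 15.15
eef_pos: [0.4449, 0.1726, -0.0321]
ee_rot: [3.142, 0.0, 3.051]
force: [0.5, 0.3, -0.4]
width: 0.0875
gripper_force: 0.0
```

Call:
servo_tool --series '[[[0,0,1,0],[0,0,1,0],[0,0,0,0],[0,0,0,0],[0,0,0,0],[0,0,0,0],[0,0,0,0],[0,0,0,0],[0,0,0,0],[0,0,0,0]]]'

```text
t: 15.98
eef_pos: [0.4449, 0.1726, -0.0341]
ee_rot: [3.142, 0.0, 3.051]
force: [-0.9, 0.5, 0.0]
width: 0.0879
gripper_force: 0.0
```

Call:
servo_tool --series '[[[0,0,0,0],[0,0,0,0],[0,0,0,0],[0,0,0,0],[0,0,0,0],[0,0,0,0],[0,0,0,0],[0,0,0,0],[0,0,0,0],[0,0,0,0]]]' --claw 0.3 --grip_force 10

```text
t: 16.82
eef_pos: [0.4449, 0.1726, -0.0341]
ee_rot: [-3.142, 0.0, 3.051]
force: [-0.4, -1.3, 0.2]
width: 0.05
gripper_force: 10.0
```

Call:
servo_tool --series '[[[0,0,-10,0],[0,0,-20,0],[0,0,-30,0],[0,0,-30,0],[0,0,-30,0],[0,0,-29,-0.09],[0,0,0,0],[0,0,0,0],[0,0,0,0],[0,0,0,0]]]'

```text
t: 17.65
eef_pos: [0.4441, 0.172, 0.1137]
ee_rot: [-3.14, -0.002, 3.14]
force: [-0.9, 0.4, -1.8]
width: 0.0495
gripper_force: 10.0
```

Call:
servo_tool --series '[[[0,-20,0,0],[-10,-30,0,0],[-10,-30,0,0],[-10,-30,0,0],[-12,-30,0,0],[-12,-22,0,0],[0,-10,0,0],[0,0,0,0],[0,0,0,0],[0,0,0,0]]]'

```text
t: 18.48
eef_pos: [0.4983, 0.0009, 0.1142]
ee_rot: [-3.141, -0.001, 3.141]
force: [-0.1, 0.8, -1.0]
width: 0.0498
gripper_force: 10.0
```

```bash
python3 - <<'E'
from h import *
st(); im=save('wrist','w7.png',(200,100,440,300),3)
rects('wrist','blank1',.15)
E
```

```text
{'t': 18.4833, 'eef_pos': [0.4983, 0.0009, 0.1142], 'ee_rot': [-3.1412, -0.0013, 3.1412], 'q': [0.3968, 0.1359, -0.4778, -0.0002, -0.9584, -1.9679], 'force': [-0.0936, 0.765, -0.9599], 'width': 0.0498, 'gripper_force': 9.9969}
blank1 0.8 c 434.2 193.5 wh 52.4 30.6 yaw -1.6 px [594. 153.]
blank1 0.77 c 479.1 1.2 wh 61.8 52.0 yaw 0.1 px [320. 215.]
blank1 0.63 c 498.9 135.1 wh 21.9 8.5 yaw 0.1 px [523. 244.]
blank1 0.57 c 486.0 70.3 wh 27.7 8.3 yaw -89.6 px [440. 232.]
blank1 0.55 c 424.6 -71.3 wh 53.1 26.8 yaw -46.1 px [186. 121.]
```

View pics/w7.png

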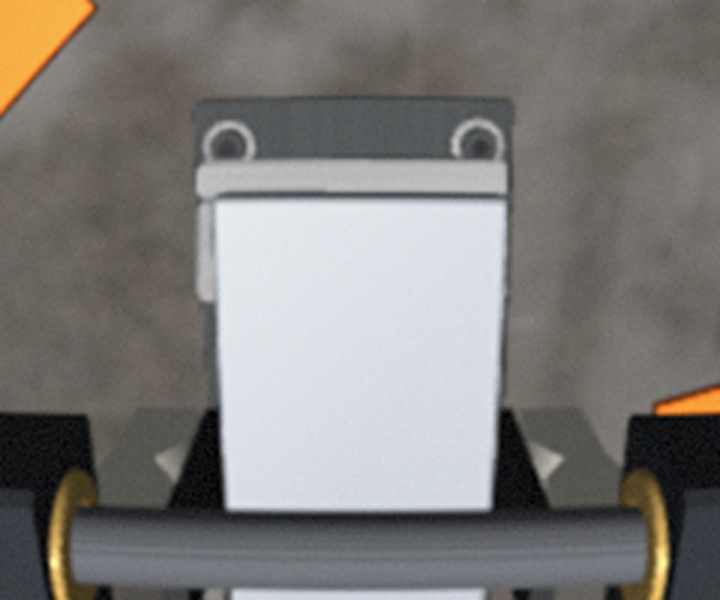

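Call:
servo_tool --series '[[[7.5,-1.5,0,0],[0,0,0,0],[-7.3,0,20,0],[-7.3,0,20,0],[-7.3,0,20,0],[-3.6,0,10,0],[-2.5,0,7,0],[0,0,0,0],[0,0,0,0],[0,0,0,0]]]'

```text
t: 19.42
eef_pos: [0.5197, -0.0007, 0.0388]
ee_rot: [3.141, 0.001, -3.142]
force: [-0.2, -0.0, -0.8]
width: 0.0495
gripper_force: 10.0
```

Call:
servo_tool --series '[[[-0.7,0,2,0],[-0.7,0,2,0],[-0.7,0,2,0],[-0.7,0,2,0],[0,0,0,0],[0,0,0,0],[0,0,0,0],[0,0,0,0],[0,0,0,0],[0,0,0,0]]]'

```text
t: 20.25
eef_pos: [0.5221, -0.0009, 0.0299]
ee_rot: [-3.142, -0.0, 3.141]
force: [-0.7, -0.6, -0.2]
width: 0.0495
gripper_force: 10.0
```

Call:
servo_tool --series '[[[-0.7,0,2,0],[-0.7,0,2,0],[-0.7,0,2,0],[-0.7,0,2,0],[-0.7,0,2,0],[-0.4,0,1,0],[0,0,0,0],[0,0,0,0],[0,0,0,0],[0,0,0,0]]]'

```text
t: 21.08
eef_pos: [0.5265, -0.0008, 0.019]
ee_rot: [3.141, 0.001, 3.142]
force: [0.3, -0.9, -1.0]
width: 0.0501
gripper_force: 10.0
```

```bash
python3 - <<'E'
from h import *
st(); eyes.grab_frame('side'); eyes.grab_frame('side')
c,s=np.cos(np.radians(20)),np.sin(np.radians(20))
m=[d for d in trace('side','blank1')]
for d in m[:8]:
    ys,xs=np.nonzero(d['mask']); 
    if abs(xs.mean()-330)<40: print(d['conf'],xs.min(),xs.max(),ys.min(),ys.max(), 'slope',np.polyfit(xs,ys,1)[0])
B=lambda x,y,h:[.4795+x*c-h*s,y,.034+x*s+h*c]
print(proj('side',[B(0,-.025,4e-3),B(.1,-.025,4e-3)]))
E
```

```text
{'t': 21.0833, 'eef_pos': [0.5265, -0.0008, 0.019], 'ee_rot': [3.1414, 0.0008, 3.1415], 'q': [0.3715, 0.2973, -0.5302, 0.0002, -0.7425, -1.9424], 'force': [0.2949, -0.8943, -0.9533], 'width': 0.0501, 'gripper_force': 10.0}
0.46 315 343 223 237 slope -0.2369758105777384
0.4 347 354 219 227 slope 0.6234567901234492
[[308.01850422 243.0652788 ]
 [343.67921178 229.86243821]]
```

Call:
servo_tool --series '[[[-0.4,0,1,0],[-0.3,0,1,0],[-0.4,0,1,0],[0,0,0,0],[0,0,0,0],[0,0,0,0],[0,0,0,0],[0,0,0,0],[0,0,0,0],[0,0,0,0]]]'

```text
t: 22.07
eef_pos: [0.5271, -0.0009, 0.0159]
ee_rot: [3.142, -0.0, 3.141]
force: [-1.8, 0.7, -0.3]
width: 0.0502
gripper_force: 10.0
```

```bash
python3 - <<'E'
from h import *
st(); im=save('side','s8.png',(270,180,420,280),5)
E
```

```text
{'t': 22.0667, 'eef_pos': [0.5271, -0.0009, 0.0159], 'ee_rot': [3.1416, -0.0, 3.1414], 'q': [0.3706, 0.3032, -0.5311, -0.0, -0.7365, -1.9416], 'force': [-1.7538, 0.6593, -0.2863], 'width': 0.0502, 'gripper_force': 10.0002}
```

View pics/s8.png

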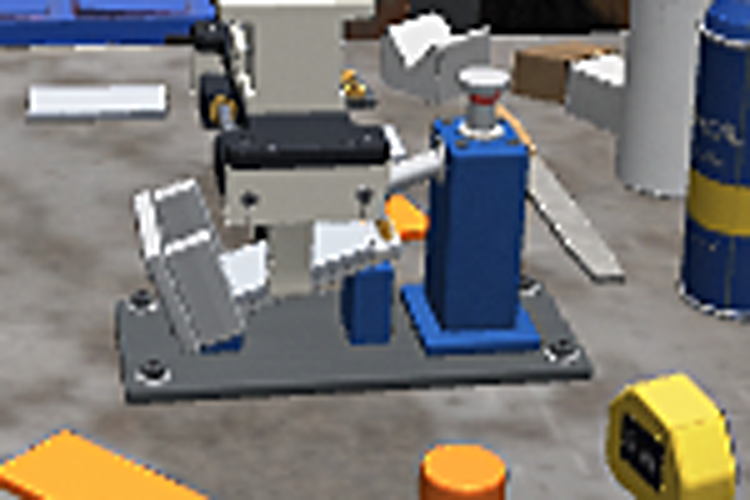

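The side crop shows the blank tilted along the bed, with its edge running from crop (240,297) to (400,250). The pin head is raised at (483,85). I'll press a little further, then slide it downhill.

Call:
servo_tool --series '[[[-0.4,0,1,0],[-0.3,0,1,0],[0,0,1,0],[0,0,0,0],[0,0,0,0],[0,0,0,0],[0,0,0,0],[0,0,0,0],[0,0,0,0],[0,0,0,0]]]'

```text
t: 22.95
eef_pos: [0.5283, -0.0009, 0.0141]
ee_rot: [-3.141, 0.001, -3.141]
force: [-4.5, 0.6, 11.8]
width: 0.0498
gripper_force: 10.0
```

Call:
servo_tool --series '[[[0,0,-0.7,0],[0.9,0,0.3,0],[0.9,0,0.3,0],[0.9,0,0.3,0],[0.9,0,0.3,0],[0.9,0,0.3,0],[0.9,0,0.3,0],[0,0,0,0],[0,0,0,0],[0,0,0,0]]]'

```text
t: 23.78
eef_pos: [0.5261, -0.0004, 0.0133]
ee_rot: [3.141, 0.006, -3.14]
force: [5.7, -2.6, 4.5]
width: 0.0496
gripper_force: 10.0
```

Call:
servo_tool --series '[[[0,0,0,0],[0,0,0,0],[0,0,0,0],[0,0,0,0],[0,0,0,0],[3.6,0,-10,0],[7.3,0,-20,0],[9,0,-25,0],[9,0,-25,0],[6,0,-20,0]]]' --claw -1

```text
t: 24.62
eef_pos: [0.4868, -0.001, 0.114]
ee_rot: [3.141, 0.001, 3.142]
force: [0.6, 0.3, -0.1]
width: 0.0876
gripper_force: 0.0
```

Call:
servo_tool --series '[[[0,32,0,0],[0,35,0,0],[-15,35,0,0],[-20,35,0,0],[-20,35,0,0],[-20,35,0,0],[-20,35,0,0],[-15,35,0,0],[0,0,0,0],[0,0,0,0]]]'

```text
t: 25.45
eef_pos: [0.5975, 0.2777, 0.1113]
ee_rot: [-3.141, -0.001, -3.14]
force: [-0.8, -0.5, -0.2]
width: 0.0879
gripper_force: 0.0
```

```bash
python3 - <<'E'
from h import *
st(); eyes.grab_frame('wrist'); rects('wrist','blank1'); 
st(); eyes.grab_frame('scene'); rects('scene','blank1')
E
```

```text
{'t': 25.45, 'eef_pos': [0.5975, 0.2777, 0.1113], 'ee_rot': [-3.1409, -0.0009, -3.14], 'q': [0.7303, 0.3897, -0.1304, -0.0001, -1.052, -2.2995], 'force': [-0.8328, -0.5261, -0.1867], 'width': 0.0879, 'gripper_force': 0.0}
blank1 0.94 c 589.9 145.5 wh 99.8 54.2 yaw 14.7 px [195. 183.]
blank1 0.91 c 427.2 -134.2 wh 104.7 58.2 yaw -47.1 px [21. 74.]
blank1 0.76 c 446.4 369.2 wh 99.1 52.5 yaw -1.4 px [416.  44.]
blank1 0.68 c 540.0 -57.1 wh 119.6 67.1 yaw -24.1 px [ 58. 145.]
blank1 0.68 c 599.2 276.3 wh 100.0 49.8 yaw -0.1 px [320. 190.]
blank1 0.23 c 720.5 -248.5 wh 126.3 28.5 yaw -64.2 px [ 15. 266.]
{'t': 25.55, 'eef_pos': [0.5969, 0.2757, 0.1118], 'ee_rot': [-3.1411, -0.0008, -3.1416], 'q': [0.7286, 0.387, -0.1331, -0.0002, -1.0516, -2.2992], 'force': [-1.1055, -0.4068, -0.2944], 'width': 0.0875, 'gripper_force': 0.0}
blank1 0.82 c 424.5 -134.2 wh 107.5 49.4 yaw -46.4 px [398. 232.]
blank1 0.72 c 588.4 148.9 wh 103.3 50.5 yaw 15.6 px [280. 239.]
blank1 0.7 c 598.1 279.5 wh 111.3 54.6 yaw -0.1 px [233. 257.]
blank1 0.67 c 595.0 -39.3 wh 112.0 55.7 yaw -10.8 px [334. 214.]
```

Call:
servo_tool --series '[[[-2,0.5,30,0],[0,0,35,0],[0,0,35,0],[0,0,20,0],[0,0,12,0],[0,0,8,0],[0,0,4,0],[0,0,2,0],[0,0,0,0],[0,0,0,0]]]'

```text
t: 26.48
eef_pos: [0.6004, 0.2771, -0.0329]
ee_rot: [3.14, 0.002, 3.142]
force: [-1.4, 0.1, 0.1]
width: 0.0877
gripper_force: 0.0
```

Call:
servo_tool --series '[[[0,0,0,0],[0,0,0,0],[0,0,0,0],[0,0,0,0],[0,0,0,0],[0,0,0,0],[0,0,0,0],[0,0,0,0],[0,0,0,0],[0,0,0,0]]]' --claw 0.3 --grip_force 10

```text
t: 27.32
eef_pos: [0.5997, 0.2767, -0.0342]
ee_rot: [3.141, 0.0, 3.141]
force: [-0.5, 1.0, 0.7]
width: 0.0499
gripper_force: 10.0
```

Call:
servo_tool --series '[[[0,0,-10,0],[0,0,-20,0],[0,0,-30,0],[0,0,-30,0],[0,0,-30,0],[15,-20,-30,0],[18,-30,0,0],[18,-35,0,0],[18,-35,0,0],[18,-35,0,0]]]'

```text
t: 28.15
eef_pos: [0.5111, 0.12, 0.1163]
ee_rot: [3.141, 0.0, -3.141]
force: [0.8, -0.1, -0.3]
width: 0.0499
gripper_force: 10.0
```

Call:
servo_tool --series '[[[15,-35,0,0],[6,-35,0,0],[0,-30,0,0],[0,-22.5,0,0],[0,0,0,0],[0,0,0,0],[0,0,0,0],[0,0,0,0],[0,0,0,0],[0,0,0,0]]]'

```text
t: 28.98
eef_pos: [0.4916, -0.0002, 0.1157]
ee_rot: [-3.142, -0.0, -3.141]
force: [-0.2, -0.2, -1.3]
width: 0.0495
gripper_force: 10.0
```

```bash
python3 - <<'E'
from h import *
s=st(); eyes.grab_frame('wrist'); rects('wrist','blank1',s['eef_pos'][2]+.042)
E
```

```text
{'t': 28.9833, 'eef_pos': [0.4916, -0.0002, 0.1157], 'ee_rot': [-3.1415, -0.0002, -3.1406], 'q': [0.4004, 0.1223, -0.4902, -0.0, -0.9585, -1.9702], 'force': [-0.1637, -0.1913, -1.3396], 'width': 0.0495, 'gripper_force': 9.9999}
blank1 0.71 c 429.8 183.3 wh 50.1 30.9 yaw -1.3 px [593. 157.]
blank1 0.68 c 470.0 -0.8 wh 57.6 49.8 yaw 0.0 px [319. 216.]
blank1 0.65 c 420.7 -69.1 wh 50.4 25.7 yaw -46.3 px [188. 126.]
blank1 0.51 c 477.9 69.5 wh 17.4 5.4 yaw 88.5 px [445. 233.]
```

Call:
servo_tool --series '[[[-9.1,-0.5,25,0],[-9.1,0,25,0],[-5.5,0,15,0],[-2.5,0,7,0],[-1.5,0,4,0],[-1.1,0,3,0],[-1.1,0,3,0],[-1.1,0,3,0],[-1.1,0,3,0],[-0.7,0,2,0]]]'

```text
t: 29.92
eef_pos: [0.5245, -0.0013, 0.026]
ee_rot: [3.141, 0.001, 3.141]
force: [-0.9, 0.7, 0.5]
width: 0.0499
gripper_force: 10.0
```

Call:
servo_tool --series '[[[-0.4,0,1,0],[-0.3,0,1,0],[-0.4,0,1,0],[0,0,0.7,0],[0,0,0,0],[0,0,0,0],[0,0,0,0],[0,0,0,0],[0,0,0,0],[0,0,0,0]]]'

```text
t: 30.75
eef_pos: [0.5258, -0.001, 0.0231]
ee_rot: [3.141, 0.001, -3.141]
force: [-4.9, 2.8, 10.9]
width: 0.0501
gripper_force: 10.0
```

Call:
servo_tool --series '[[[0,0,-0.7,0],[0.9,0,0.3,0],[0.9,0,0.3,0],[0.9,0,0.3,0],[0.9,0,0.3,0],[0.9,0,0.3,0],[0.9,0,0.3,0],[0.9,0,0.3,0],[0,0,0,0],[0,0,0,0]]]'

```text
t: 31.58
eef_pos: [0.5214, -0.0009, 0.0215]
ee_rot: [3.141, 0.004, -3.141]
force: [6.1, 1.6, 4.5]
width: 0.0499
gripper_force: 10.0
```

Call:
servo_tool --series '[[[0,0,0,0],[0,0,0,0],[0,0,0,0],[0,0,0,0],[0,0,0,0],[3.6,0,-10,0],[7.3,0,-20,0],[9,0,-25,0],[9,0,-25,0],[6,0,-15,0]]]' --claw -1

```text
t: 32.42
eef_pos: [0.484, -0.0015, 0.1186]
ee_rot: [3.141, 0.002, -3.142]
force: [-0.6, -0.1, 0.5]
width: 0.0876
gripper_force: 0.0
```

```bash
python3 - <<'E'
from h import *
st(); eyes.grab_frame('wrist'); im=save('wrist','w9.png',(220,100,420,300),3)
c,s=np.cos(np.radians(20)),np.sin(np.radians(20))
B=lambda x,y,h:[.4795+x*c-h*s,y,.031+x*s+h*c]
for y0 in [0.]:
    print('expected top corners plate2 home',proj('wrist',[B(0,.025,.016),B(0,-.025,.016),B(.1,.025,.016),B(.1,-.025,.016)]).round(1).tolist())
for d in trace('wrist','blank1')[:5]:
    ys,xs=np.nonzero(d['mask'])
    if 250<xs.mean()<390:
        c=max(cv2.findContours(d['mask'].astype(np.uint8),cv2.RETR_EXTERNAL,cv2.CHAIN_APPROX_NONE)[0],key=len)
        print(d['conf'],cv2.approxPolyDP(c,4,True)[:,0].tolist())
E
```

```text
{'t': 32.4167, 'eef_pos': [0.484, -0.0015, 0.1186], 'ee_rot': [3.1411, 0.0021, -3.1416], 'q': [0.4048, 0.1048, -0.5034, 0.0005, -0.9605, -1.9759], 'force': [-0.5882, -0.0994, 0.4691], 'width': 0.0876, 'gripper_force': 0.0}
expected top corners plate2 home [[348.8, 186.4], [292.3, 186.4], [348.5, 298.1], [292.7, 298.2]]
0.94 [[293, 187], [292, 267], [346, 268], [347, 187]]
```

View pics/w9.png

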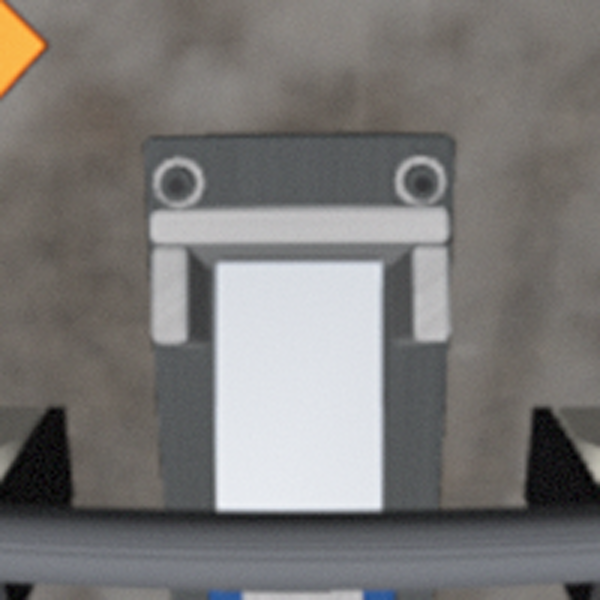

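The wrist view shows the pack home against the backstop and centred. Its low edge spans crop x 215–383 at row 262, and the backstop spans 150–447. Next is the third blank.

Call:
servo_tool --series '[[[0,33,0,0.03],[0,38,0,0],[5,38,0,0],[5,38,0,0],[5,38,0,0],[5,38,0,0],[5,38,0,0],[3,38,0,0],[0,38,0,0],[0,32,0,0]]]'

```text
t: 33.4
eef_pos: [0.4656, 0.3704, 0.1147]
ee_rot: [-3.14, -0.001, 3.112]
force: [1.0, 0.1, -0.7]
width: 0.0873
gripper_force: 0.0
```

Call:
servo_tool --series '[[[0,0,10,0],[0,0,0,0],[0,0,0,0],[0,0,0,0],[0,0,0,0],[0,0,0,0],[0,0,0,0],[0,0,0,0],[0,0,0,0],[0,0,0,0]]]'

```text
t: 34.23
eef_pos: [0.4665, 0.3682, 0.1059]
ee_rot: [3.141, 0.0, 3.111]
force: [-0.7, 0.1, 0.7]
width: 0.0876
gripper_force: 0.0
```

```bash
python3 - <<'E'
from h import *
st(); eyes.grab_frame('wrist'); rects('wrist','blank1'); rects('wrist','drill_plate')
E
```

```text
{'t': 34.2333, 'eef_pos': [0.4665, 0.3682, 0.1059], 'ee_rot': [3.1413, 0.0002, 3.1111], 'q': [0.9967, 0.2953, -0.2867, -0.0, -0.9885, -2.598], 'force': [-0.7334, 0.1444, 0.7481], 'width': 0.0876, 'gripper_force': 0.0}
blank1 0.82 c 443.2 373.6 wh 99.3 50.2 yaw -2.4 px [324. 166.]
blank1 0.68 c 536.6 -84.7 wh 104.5 37.4 yaw -66.4 px [ 29. 249.]
blank1 0.64 c 430.3 -105.1 wh 94.1 36.3 yaw -22.4 px [  3. 177.]
drill_plate 0.61 c 606.0 377.8 wh 51.4 39.2 yaw 87.8 px [332. 309.]
```

Call:
servo_tool --series '[[[11.5,4.6,20,0.01],[11.5,0,30,0],[0,0,30,0],[0,0,30,0],[0,0,14,0],[0,0,8,0],[0,0,4,0],[0,0,3,0],[0,0,1,0],[0,0,0,0]]]'

```text
t: 35.22
eef_pos: [0.444, 0.3743, -0.0335]
ee_rot: [3.14, 0.001, 3.101]
force: [0.3, -0.4, -0.1]
width: 0.0876
gripper_force: 0.0
```

Call:
servo_tool --series '[[[0,0,0,0],[0,0,0,0],[0,0,0,0],[0,0,0,0],[0,0,0,0],[0,0,0,0],[0,0,0,0],[0,0,0,0],[0,0,0,0],[0,0,0,0]]]' --claw 0.3

```text
t: 36.05
eef_pos: [0.4436, 0.3737, -0.0342]
ee_rot: [3.142, 0.0, 3.101]
force: [-0.3, 0.4, 1.8]
width: 0.0499
gripper_force: 10.0
```

Call:
servo_tool --series '[[[0,0,-10,0],[0,0,-20,0],[0,0,-30,0],[0,0,-30,0],[0,0,-30,0],[0,0,-30,-0.04],[0,-25,0,0],[-6,-35,0,0],[-6,-38,0,0],[-6,-38,0,0]]]'

```text
t: 36.88
eef_pos: [0.4612, 0.2365, 0.1164]
ee_rot: [3.141, 0.0, -3.141]
force: [0.3, -0.1, -1.6]
width: 0.0498
gripper_force: 10.0
```

Call:
servo_tool --series '[[[-6,-38,0,0],[-6,-38,0,0],[-6,-38,0,0],[-6,-38,0,0],[-6,-36,0,0],[-1,-30,0,0],[0,-20,0,0],[0,0,0,0],[0,0,0,0],[0,0,0,0]]]'

```text
t: 37.72
eef_pos: [0.4925, -0.0003, 0.1161]
ee_rot: [3.141, 0.0, 3.141]
force: [-0.1, 0.0, -1.7]
width: 0.0498
gripper_force: 10.0
```

```bash
python3 - <<'E'
from h import *
s=st(); eyes.grab_frame('wrist'); rects('wrist','blank1',s['eef_pos'][2]+.042)
E
```

```text
{'t': 37.7167, 'eef_pos': [0.4925, -0.0003, 0.1161], 'ee_rot': [3.1413, 0.0004, 3.1408], 'q': [0.3994, 0.1231, -0.4883, -0.0001, -0.9589, -1.9709], 'force': [-0.0841, 0.0278, -1.6824], 'width': 0.0498, 'gripper_force': 9.9971}
blank1 0.83 c 470.9 -0.3 wh 57.6 50.1 yaw -0.1 px [319. 216.]
blank1 0.82 c 421.3 -68.3 wh 50.6 26.0 yaw -46.2 px [188. 126.]
blank1 0.58 c 479.5 70.7 wh 15.8 6.1 yaw -75.0 px [447. 232.]
```

Call:
servo_tool --series '[[[-7.3,-0.5,20,0],[-7.3,0,20,0],[-5.5,0,15,0],[-2.5,0,7,0],[-1.8,0,5,0],[-1.1,0,3,0],[-1.1,0,3,0],[-1.1,0,3,0],[-1.1,0,3,0],[-1.1,0,3,0]]]'

```text
t: 38.65
eef_pos: [0.5225, -0.0007, 0.0339]
ee_rot: [3.141, 0.001, 3.141]
force: [-0.7, 0.2, 0.8]
width: 0.0499
gripper_force: 10.0
```

Call:
servo_tool --series '[[[-0.4,0,1,0],[-0.3,0,1,0],[-0.4,0,1,0],[0,0,0.5,0],[0,0,0,0],[0,0,0,0],[0,0,0,0],[0,0,0,0],[0,0,0,0],[0,0,0,0]]]'

```text
t: 39.48
eef_pos: [0.5234, -0.0009, 0.031]
ee_rot: [-3.142, 0.0, 3.142]
force: [-5.2, 1.8, 8.5]
width: 0.0496
gripper_force: 10.0
```

Call:
servo_tool --series '[[[0,0,-0.7,0],[0.9,0,0.3,0],[0.9,0,0.3,0],[0.9,0,0.3,0],[0.9,0,0.3,0],[0.9,0,0.3,0],[0.9,0,0.3,0],[0.9,0,0.3,0],[0,0,0,0],[0,0,0,0]]]'

```text
t: 40.32
eef_pos: [0.5182, -0.0006, 0.0291]
ee_rot: [3.141, 0.002, -3.141]
force: [5.5, -1.9, 0.5]
width: 0.05
gripper_force: 10.0
```

Call:
servo_tool --series '[[[0,0,0,0],[0,0,0,0],[0,0,0,0],[0,0,0,0],[0,0,0,0],[3.6,0,-10,0],[7.3,0,-20,0],[9,0,-25,0],[9,0,-25,0],[0,0,0,0]]]' --claw -1

```text
t: 41.15
eef_pos: [0.4895, -0.0004, 0.114]
ee_rot: [3.14, 0.007, -3.141]
force: [1.1, 0.7, -0.2]
width: 0.0878
gripper_force: 0.0
```

```bash
cat >> h.py <<'E'
def packchk(n):
    c,s=np.cos(np.radians(20)),np.sin(np.radians(20))
    B=lambda x,y,h:[.4795+x*c-h*s,y,.031+x*s+h*c]
    print('expected',proj('wrist',[B(0,.025,n*.008),B(0,-.025,n*.008)]).round(1).tolist())
    for k in ('blank1','drill_plate'):
      for d in trace('wrist',k)[:6]:
        m=d['mask'];ys,xs=np.nonzero(m)
        if 250<xs.mean()<390:
            q=max(cv2.findContours(m.astype(np.uint8),cv2.RETR_EXTERNAL,cv2.CHAIN_APPROX_NONE)[0],key=len)
            print(k,d['conf'],cv2.approxPolyDP(q,4,True)[:,0].tolist())
E
python3 - <<'E'
from h import *
st(); eyes.grab_frame('wrist'); packchk(3)
eyes.grab_frame('scene'); rects('scene','drill_plate'); rects('scene','blank1')
E
```

```text
{'t': 41.15, 'eef_pos': [0.4895, -0.0004, 0.114], 'ee_rot': [3.1398, 0.0066, -3.141], 'q': [0.4027, 0.1161, -0.5027, 0.0012, -0.9452, -1.9736], 'force': [1.1015, 0.6979, -0.1809], 'width': 0.0878, 'gripper_force': 0.0}
expected [[349.8, 182.5], [289.8, 182.5]]
blank1 0.85 [[290, 183], [291, 267], [346, 268], [348, 184]]
drill_plate 0.78 c 595.9 379.2 wh 109.7 52.4 yaw 5.8 px [195. 274.]
blank1 0.75 c 426.7 -134.8 wh 109.1 50.3 yaw -44.8 px [397. 232.]
blank1 0.72 c 600.3 -51.0 wh 130.7 58.4 yaw -12.5 px [336. 211.]
blank1 0.62 c 588.7 149.9 wh 109.1 55.9 yaw 17.3 px [279. 239.]
```

Call:
servo_tool --series '[[[0,33,0,0],[0,38,0,0],[-10,38,0,0],[-18,38,0,0],[-18,38,0,0],[-18,38,0,0],[-18,38,0,0],[-18,38,0,0],[-10,38,0,0],[0,36,0,0]]]'

```text
t: 42.28
eef_pos: [0.5988, 0.3719, 0.1065]
ee_rot: [-3.139, -0.001, 3.14]
force: [0.3, -0.6, 0.8]
width: 0.0876
gripper_force: 0.0
```

Call:
servo_tool --series '[[[0,0,0,-0.105],[0,0,0,0],[0,0,0,0],[0,0,0,0],[0,0,0,0],[0,0,0,0],[0,0,0,0],[0,0,0,0],[0,0,0,0],[0,0,0,0]]]'

```text
t: 43.12
eef_pos: [0.5977, 0.3703, 0.109]
ee_rot: [3.141, 0.0, -3.037]
force: [-0.8, -0.0, -1.0]
width: 0.0874
gripper_force: 0.0
```

```bash
python3 - <<'E'
from h import *
st(); eyes.grab_frame('wrist'); r=rects('wrist','drill_plate')
move([r[0][0]/1000,r[0][1]/1000,-.033],np.pi+.105)
E
```

```text
{'t': 43.1167, 'eef_pos': [0.5977, 0.3703, 0.109], 'ee_rot': [3.1414, 0.0002, -3.0372], 'q': [0.831, 0.4579, -0.0263, 0.0, -1.0863, -2.2974], 'force': [-0.7623, -0.0053, -0.9592], 'width': 0.0874, 'gripper_force': 0.0}
drill_plate 0.97 c 595.1 377.9 wh 101.1 49.9 yaw 5.1 px [327. 187.]
turn(tool z) -0.000 then xyz mm [  1.6   7.7 141.8]
```

Call:
servo_tool --series '[[[1.5,7.5,20,0.008],[0,0,30,0],[0,0,30,0],[0,0,30,0],[0,0,16,0],[0,0,8,0],[0,0,4,0],[0,0,3,0],[0,0,1,0],[0,0,0,0]]]'

```text
t: 44.05
eef_pos: [0.5959, 0.3783, -0.0321]
ee_rot: [3.141, 0.001, -3.045]
force: [-0.6, -0.2, 0.4]
width: 0.0876
gripper_force: 0.0
```

Call:
servo_tool --series '[[[0,0,0,0],[0,0,0,0],[0,0,0,0],[0,0,0,0],[0,0,0,0],[0,0,0,0],[0,0,0,0],[0,0,0,0],[0,0,0,0],[0,0,0,0]]]' --claw 0.3 --grip_force 14

```text
t: 44.88
eef_pos: [0.5953, 0.3778, -0.0332]
ee_rot: [3.142, 0.0, -3.045]
force: [0.2, 0.7, 0.7]
width: 0.0497
gripper_force: 14.0
```

Call:
servo_tool --series '[[[0,0,-8,0],[0,0,-18,0],[0,0,-28,0],[0,0,-32,0],[0,0,-32,0],[0,0,-32,0.097],[5,-25,0,0],[12,-35,0,0],[15,-38,0,0],[15,-38,0,0]]]'

```text
t: 45.72
eef_pos: [0.5469, 0.2402, 0.1165]
ee_rot: [-3.141, -0.001, -3.142]
force: [0.6, -0.1, -2.5]
width: 0.0497
gripper_force: 14.0
```

Call:
servo_tool --series '[[[15,-38,0,0],[15,-38,0,0],[14,-38,0,0],[12,-38,0,0],[1,-38,0,0],[0,-32,0,0],[0,-20,0,0],[0,0,0,0],[0,0,0,0],[0,0,0,0]]]'

```text
t: 46.55
eef_pos: [0.4911, -0.0002, 0.1169]
ee_rot: [3.141, 0.0, 3.141]
force: [-0.3, -1.3, -3.6]
width: 0.0495
gripper_force: 14.0
```

```bash
python3 - <<'E'
from h import *
s=st(); eyes.grab_frame('wrist'); rects('wrist','drill_plate',s['eef_pos'][2]+.042); rects('wrist','blank1',s['eef_pos'][2]+.042)
E
```

```text
{'t': 46.55, 'eef_pos': [0.4911, -0.0002, 0.1169], 'ee_rot': [3.1414, 0.0001, 3.1407], 'q': [0.4006, 0.12, -0.4897, -0.0002, -0.9609, -1.9722], 'force': [-0.2865, -1.3372, -3.6321], 'width': 0.0495, 'gripper_force': 13.9971}
drill_plate 0.79 c 469.6 0.2 wh 57.7 49.1 yaw -0.1 px [320. 216.]
blank1 0.83 c 420.7 -68.1 wh 50.8 25.5 yaw -46.7 px [188. 127.]
blank1 0.45 c 477.5 70.1 wh 16.8 4.2 yaw 88.5 px [445. 233.]
```

Call:
servo_tool --series '[[[-7.3,-0.5,20,0],[-7.3,0,20,0],[-3.6,0,10,0],[-1.8,0,5,0],[-1.8,0,5,0],[-1.1,0,3,0],[-1.1,0,3,0],[-1.1,0,3,0],[-1.1,0,3,0],[-1.1,0,3,0]]]'

```text
t: 47.53
eef_pos: [0.5185, -0.0007, 0.0419]
ee_rot: [3.141, 0.0, 3.141]
force: [-2.2, 0.0, -1.3]
width: 0.0496
gripper_force: 14.0
```

Call:
servo_tool --series '[[[-0.4,0,1,0],[-0.3,0,1,0],[-0.4,0,1,0],[0,0,0.5,0],[0,0,0,0],[0,0,0,0],[0,0,0,0],[0,0,0,0],[0,0,0,0],[0,0,0,0]]]'

```text
t: 48.37
eef_pos: [0.5193, -0.0008, 0.0394]
ee_rot: [-3.141, -0.0, -3.141]
force: [-7.2, 1.4, 11.6]
width: 0.0499
gripper_force: 14.0
```

Call:
servo_tool --series '[[[0,0,-0.5,0],[0.9,0,0.3,0],[0.9,0,0.3,0],[0.9,0,0.3,0],[0.9,0,0.3,0],[0.9,0,0.3,0],[0.9,0,0.3,0],[0.9,0,0.3,0],[0,0,0,0],[0,0,0,0]]]'

```text
t: 49.2
eef_pos: [0.5163, -0.0002, 0.0383]
ee_rot: [3.141, 0.005, -3.141]
force: [1.9, -1.0, 5.6]
width: 0.0497
gripper_force: 14.0
```

Call:
servo_tool --series '[[[0,0,0,0],[0,0,0,0],[0,0,0,0],[0,0,0,0],[0,0,0,0],[3.6,0,-10,0],[7.3,0,-20,0],[9,0,-25,0],[7.3,0,-20,0],[0,0,0,0]]]' --claw -1

```text
t: 50.03
eef_pos: [0.4873, -0.0003, 0.1163]
ee_rot: [3.14, 0.006, -3.141]
force: [0.1, 1.1, -0.1]
width: 0.0874
gripper_force: 0.0
```

```bash
python3 - <<'E'
from h import *
st(); eyes.grab_frame('wrist'); packchk(4)
eyes.grab_frame('scene'); rects('scene','mallet_rest',.006)
for n in ('scene','side'):
    eyes.grab_frame(n); print(n,[(np.round(d['position'],3).tolist(),round(d['conf'],2)) for d in recognise(n,'drill_plate')][:2],[(np.round(d['position'],3).tolist(),round(d['conf'],2)) for d in recognise(n,'mallet')][:2])
move([.51,-.25,.2],np.pi)
E
```

```text
{'t': 50.0333, 'eef_pos': [0.4873, -0.0003, 0.1163], 'ee_rot': [3.14, 0.0061, -3.141], 'q': [0.4048, 0.1101, -0.5036, 0.0011, -0.9508, -1.9756], 'force': [0.1178, 1.055, -0.1022], 'width': 0.0874, 'gripper_force': 0.0}
expected [[350.4, 183.4], [289.2, 183.4]]
drill_plate 0.7 [[290, 184], [290, 267], [348, 268], [349, 185]]
mallet_rest 0.8 c 484.7 -262.6 wh 233.8 71.6 yaw -2.0 px [416. 208.]
scene [([0.514, 0.005, 0.08], 0.84)] [([0.51, -0.25, 0.058], 0.61)]
side [([0.525, -0.006, 0.082], 0.73)] [([0.515, -0.273, 0.053], 0.69)]
turn(tool z) -0.000 then xyz mm [ -24.1 -249.1  -88.8]
```

Call:
servo_tool --series '[[[0,0,-30,0],[0,-15,-30,0],[0,-35,-25,0],[0,-35,0,0],[0,-35,0,0],[0,-35,0,0],[0,-35,0,0],[0,-35,0,0],[0,-32,0,0],[0,0,0,0]]]'

```text
t: 51.42
eef_pos: [0.4855, -0.261, 0.1951]
ee_rot: [-3.141, -0.002, 3.138]
force: [1.3, 0.5, -0.3]
width: 0.0878
gripper_force: 0.0
```

Call:
servo_tool --series '[[[0,0,0,0],[0,0,0,0],[0,0,0,0],[0,0,0,0],[0,0,0,0],[0,0,0,0],[0,0,0,0],[0,0,0,0],[0,0,0,0],[0,0,0,0]]]'

```text
t: 52.25
eef_pos: [0.4861, -0.2566, 0.1959]
ee_rot: [-3.142, 0.0, 3.142]
force: [0.6, -0.6, 0.6]
width: 0.0879
gripper_force: 0.0
```

```bash
python3 - <<'E'
from h import *
st(); im=save('wrist','w10.png',(200,60,440,300),2.4)
for k,z in (('mallet',.061),('mallet_rest',.006)):
    for d in trace('wrist',k)[:1]:
        ys,xs=np.nonzero(d['mask']);print(k,d['conf'],xs.min(),xs.max(),ys.min(),ys.max()); 
rects('wrist','mallet_rest',.006)
E
```

```text
{'t': 52.25, 'eef_pos': [0.4861, -0.2566, 0.1959], 'ee_rot': [-3.1416, 0.0001, 3.1416], 'q': [-0.1292, 0.1495, -0.2589, 0.0, -1.1623, -1.4416], 'force': [0.5563, -0.6048, 0.5995], 'width': 0.0879, 'gripper_force': 0.0}
mallet 0.57 296 326 86 270
mallet_rest 0.94 285 343 78 256
mallet_rest 0.94 c 483.9 -265.4 wh 233.6 70.8 yaw -1.6 px [313. 162.]
```

View pics/w10.png

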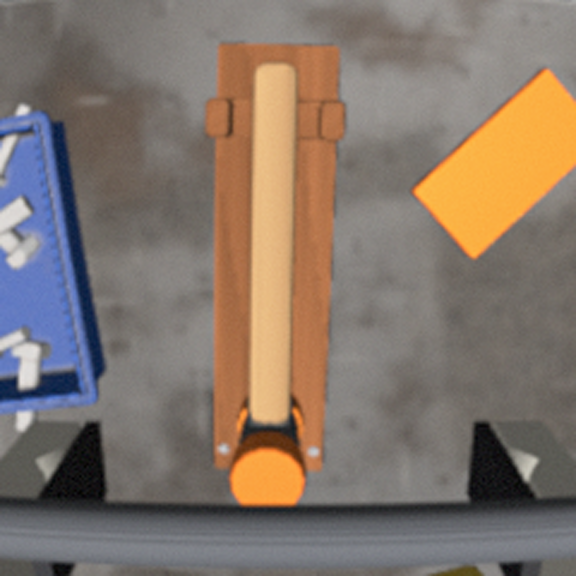

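The last picture shows the mallet handle running from crop (275,64) to (270,420), the head top at (268,472), and the rest base around it.

```bash
python3 - <<'E'
from h import *
P=lambda u,v,z: (atz('wrist',200+u/2.4,60+v/2.4,z)*1000).round(1)
print('hend',P(275,66,.061),'hnear',P(270,420,.061),'head',P(268,472,.090),'base',P(219,45,.006),P(339,45,.006),P(215,468,.006),P(323,470,.006))
st()
E
```

```text
hend [ 383.7 -261.7   61. ] hnear [ 546.9 -264.7   61. ] head [ 560.  -265.1   90. ] base [ 368.  -290.8    6. ] [ 368.2 -230.2    6. ] [ 600.  -297.8    6. ] [ 601.2 -235.9    6. ]
{'t': 52.45, 'eef_pos': [0.4861, -0.2567, 0.1959], 'ee_rot': [3.1416, 0.0, 3.1413], 'q': [-0.1294, 0.1496, -0.2589, -0.0, -1.1623, -1.4417], 'force': [0.1768, 0.8838, 0.3959], 'width': 0.0877, 'gripper_force': 0.0}
```

Call:
servo_tool --series '[[[-15,-7,10,0.024],[-16,0,20,0],[-15,0,25,0],[0,0,30,0],[0,0,30,0],[0,0,30,0],[0,0,20,0],[0,0,10,0],[0,0,5,0],[0,0,0,0]]]'

```text
t: 53.28
eef_pos: [0.5319, -0.2645, 0.0154]
ee_rot: [3.142, -0.001, 3.117]
force: [0.0, 0.4, 0.4]
width: 0.0876
gripper_force: 0.0
```

Call:
servo_tool --series '[[[0,0,8,0],[0,0,5,0],[0,0,3,0],[0,0,0,0],[0,0,0,0],[0,0,0,0],[0,0,0,0],[0,0,0,0],[0,0,0,0],[0,0,0,0]]]'

```text
t: 54.12
eef_pos: [0.5321, -0.2644, 0.0]
ee_rot: [-3.142, 0.0, 3.117]
force: [0.1, -0.3, -0.3]
width: 0.0878
gripper_force: 0.0
```

Call:
servo_tool --series '[[[0,0,0,0],[0,0,0,0],[0,0,0,0],[0,0,0,0],[0,0,0,0],[0,0,0,0],[0,0,0,0],[0,0,0,0],[0,0,0,0],[0,0,0,0]]]' --claw 1 --grip_force 20

```text
t: 54.95
eef_pos: [0.5321, -0.2644, -0.0001]
ee_rot: [-3.142, 0.0, 3.117]
force: [-0.0, 0.3, 0.0]
width: 0.0267
gripper_force: 0.0
```

Call:
servo_tool --series '[[[0,0,0,0],[0,0,0,0],[0,0,0,0],[0,0,0,0],[0,0,0,0],[0,0,0,0],[0,0,0,0],[0,0,0,0],[0,0,0,0],[0,0,0,0]]]' --grip_force 60

```text
t: 55.78
eef_pos: [0.5321, -0.2644, -0.0001]
ee_rot: [-3.142, -0.0, 3.117]
force: [-0.9, -1.1, 0.5]
width: 0.0195
gripper_force: 60.0
```

Call:
servo_tool --series '[[[0,0,-5,0],[0,0,-10,0],[0,0,-20,0],[0,0,-30,0],[0,0,-30,0],[0,0,-30,0],[0,0,-30,0],[0,0,-25,0],[0,0,-20,0],[0,0,0,0]]]'

```text
t: 56.62
eef_pos: [0.534, -0.2651, 0.2056]
ee_rot: [-3.14, 0.007, 3.118]
force: [0.8, -1.1, -3.4]
width: 0.0197
gripper_force: 60.0
```

Call:
servo_tool --series '[[[-5,20,0,0],[-7,32,0,0],[-7,34,0,0],[-7,34,0,0],[-7,34,0,0],[-7,34,0,0],[-7,34,0,0],[-5,24,0,0],[-4.5,15,0,0],[0,5.5,0,0]]]'

```text
t: 57.45
eef_pos: [0.595, 0.0029, 0.1989]
ee_rot: [3.141, -0.001, 3.119]
force: [0.8, -0.4, -3.8]
width: 0.0199
gripper_force: 60.0
```

Call:
servo_tool --series '[[[0,0,0,0],[0,0,0,0],[0,0,0,0],[0,0,0,0],[0,0,0,0],[0,0,0,0],[0,0,0,0],[0,0,0,0],[0,0,0,0],[0,0,0,0]]]'

```text
t: 58.28
eef_pos: [0.595, 0.0006, 0.1999]
ee_rot: [3.142, -0.0, 3.117]
force: [-0.4, -1.3, -3.2]
width: 0.0196
gripper_force: 60.0
```

```bash
python3 - <<'E'
from h import *
s=st(); b=s['eef_pos'][2]+.006
for n in ('side','scene'):
    im=save(n,f'm_{n}.png',(280,60,430,220),4)
    hsv=cv2.cvtColor(im,cv2.COLOR_RGB2HSV)
    m=((hsv[...,0]>6)&(hsv[...,0]<20)&(hsv[...,1]>190)&(hsv[...,2]>120)).astype(np.uint8)
    k,l,stt,cen=cv2.connectedComponentsWithStats(m)
    print(n,[(stt[i].tolist(),cen[i].round(1).tolist()) for i in range(1,k) if stt[i][4]>25 and 250<cen[i][0]<430])
    print(' expected lower/upper face band centres',proj(n,[[.63,0,b+.01],[.63,0,b+.074]]).round(1).tolist(),'pin',proj(n,[[.63,0,.155]]).round(1).tolist())
E
```

```text
{'t': 58.2833, 'eef_pos': [0.595, 0.0006, 0.1999], 'ee_rot': [3.1415, -0.0, 3.1173], 'q': [0.3293, 0.2225, -0.1577, -0.0001, -1.1906, -1.9243], 'force': [-0.3589, -1.3315, -3.188], 'width': 0.0196, 'gripper_force': 59.995}
side [([362, 150, 12, 5, 52], [367.5, 151.7]), ([360, 169, 13, 10, 93], [366.2, 174.1]), ([269, 267, 44, 25, 474], [290.8, 278.5])]
 expected lower/upper face band centres [[366.2, 174.1], [367.7, 149.6]] pin [[364.8, 196.3]]
scene [([308, 147, 13, 8, 50], [313.9, 151.7]), ([389, 242, 17, 3, 28], [397.2, 243.0])]
 expected lower/upper face band centres [[314.2, 149.1], [313.5, 126.4]] pin [[314.8, 169.1]]
```

Call:
servo_tool --series '[[[0,0,12,0],[0,0,14,0],[0,0,10,0],[0,0,6,0],[0,0,3,0],[0,0,0,0],[0,0,3,0],[0,0,3,0],[0,0,3,0],[0,0,0,0]]]'

```text
t: 59.22
eef_pos: [0.5957, 0.0007, 0.1463]
ee_rot: [3.141, 0.002, 3.118]
force: [1.2, -0.9, -3.2]
width: 0.0195
gripper_force: 60.0
```

Call:
servo_tool --series '[[[0,0,3,0],[0,0,3,0],[0,0,3,0],[0,0,3,0],[0,0,2,0],[0,0,0,0],[0,0,0,0],[0,0,0,0],[0,0,0,0],[0,0,0,0]]]'

```text
t: 60.05
eef_pos: [0.5956, 0.0007, 0.1326]
ee_rot: [3.142, 0.001, 3.118]
force: [-2.1, 0.1, 7.2]
width: 0.0195
gripper_force: 60.0
```

```bash
cat > o.py <<'E'
from h import *
s=st(); b=s['eef_pos'][2]+.006
for n in ('side','scene'):
    im=eyes.grab_frame(n)
    hsv=cv2.cvtColor(im,cv2.COLOR_RGB2HSV)
    m=((hsv[...,0]>6)&(hsv[...,0]<20)&(hsv[...,1]>190)&(hsv[...,2]>120)).astype(np.uint8)
    k,l,stt,cen=cv2.connectedComponentsWithStats(m)
    print(n,[(stt[i].tolist(),cen[i].round(1).tolist()) for i in range(1,k) if stt[i][4]>25 and 250<cen[i][0]<430])
    print(' expected',proj(n,[[.63,0,b+.01],[.63,0,b+.074]]).round(1).tolist())
    print([(np.round(d['position'],3).tolist(),round(d['conf'],2)) for d in recognise(n,'pin_top')][:2])
E
python3 o.py
```

```text
{'t': 60.05, 'eef_pos': [0.5956, 0.0007, 0.1326], 'ee_rot': [3.1416, 0.0014, 3.1177], 'q': [0.3294, 0.2724, -0.2518, 0.0006, -1.0453, -1.9243], 'force': [-2.1135, 0.1053, 7.2115], 'width': 0.0195, 'gripper_force': 60.001}
side [([359, 194, 13, 10, 83], [364.7, 198.8]), ([269, 267, 44, 25, 472], [290.9, 278.6])]
 expected [[364.7, 198.6], [366.1, 175.3]]
[]
scene [([309, 168, 12, 9, 43], [313.5, 173.8])]
 expected [[314.9, 171.1], [314.2, 150.2]]
[]
```

Call:
servo_tool --series '[[[0,0,1,0],[0,0,1,0],[0,0,1,0],[0,0,0,0],[0,0,0,0],[0,0,0,0],[0,0,0,0],[0,0,0,0],[0,0,0,0],[0,0,0,0]]]'

```text
t: 61.08
eef_pos: [0.5957, 0.0006, 0.1324]
ee_rot: [-3.141, 0.003, 3.119]
force: [-10.5, 2.2, 24.6]
width: 0.0198
gripper_force: 60.0
```

Call:
servo_tool --series '[[[0,0,-5,0],[0,0,-15,0],[0,0,-25,0],[0,0,-25,0],[5,-20,0,0],[7,-32,0,0],[7,-34,0,0],[7,-34,0,0],[7,-34,0,0],[7,-34,0,0]]]'

```text
t: 61.92
eef_pos: [0.5489, -0.1873, 0.1974]
ee_rot: [3.141, -0.003, 3.117]
force: [-0.4, 0.3, -4.2]
width: 0.0199
gripper_force: 60.0
```

Call:
servo_tool --series '[[[7,-34,0,0],[5,-24,0,0],[4.5,-15,0,0],[0,-5.5,0,0],[0,0,0,0],[0,0,0,0],[0,0,0,0],[0,0,0,0],[0,0,0,0],[0,0,0,0]]]'

```text
t: 62.75
eef_pos: [0.5323, -0.2637, 0.199]
ee_rot: [3.142, 0.0, 3.118]
force: [0.1, -0.9, -3.9]
width: 0.0195
gripper_force: 60.0
```

```bash
python3 - <<'E'
from h import *
st(); move([.5321,-.2644,.0],3.117)
for n in ('side','scene'):
    eyes.grab_frame(n);print(n,[(np.round(d['position'],3).tolist(),round(d['conf'],2)) for d in recognise(n,'pin_top')][:2],[(np.round(d['position'],3).tolist(),round(d['conf'],2)) for d in recognise(n,'drill_plate')][:2])
im=eyes.grab_frame('side');hsv=cv2.cvtColor(im,cv2.COLOR_RGB2HSV)
m=((hsv[...,0]>6)&(hsv[...,0]<20)&(hsv[...,1]>190)&(hsv[...,2]>120)).astype(np.uint8)
k,l,stt,cen=cv2.connectedComponentsWithStats(m)
print([(stt[i].tolist(),cen[i].round(1).tolist()) for i in range(1,k) if stt[i][4]>25 and 250<cen[i][0]<430])
s=telemetry.get_state();b=s['eef_pos'][2]+.006;x,y=s['eef_pos'][:2];print(proj('side',[[x+.035,y-.001,b+.01],[x+.035,y-.001,b+.074]]).round(1))
E
```

```text
{'t': 62.75, 'eef_pos': [0.5323, -0.2637, 0.199], 'ee_rot': [3.1415, 0.0002, 3.1184], 'q': [-0.1312, 0.2214, -0.1612, -0.0001, -1.188, -1.4627], 'force': [0.0754, -0.9445, -3.8862], 'width': 0.0195, 'gripper_force': 59.995}
turn(tool z) 0.001 then xyz mm [  0.2  -0.7 199. ]
side [([0.531, -0.029, 0.064], 0.61), ([0.527, -0.025, 0.071], 0.49)] [([0.522, -0.008, 0.08], 0.7)]
scene [([0.552, 0.0, 0.107], 0.66), ([0.629, 0.004, 0.137], 0.59)] [([0.52, 0.004, 0.082], 0.86)]
[([361, 189, 17, 3, 39], [368.7, 189.8]), ([358, 211, 18, 13, 152], [366.7, 217.7]), ([269, 267, 44, 25, 478], [290.9, 278.6])]
[[366.6 216.3]
 [368.7 184.2]]
```

Call:
servo_tool --series '[[[0,-0.7,15,0],[0,0,28,0],[0,0,32,0],[0,0,32,0],[0,0,30,0],[0,0,24,0],[0,0,14,0],[0,0,8,0],[0,0,4,0],[0,0,2,0]]]'

```text
t: 63.93
eef_pos: [0.5324, -0.2653, 0.0099]
ee_rot: [-3.141, 0.0, 3.118]
force: [-0.5, -0.5, -3.9]
width: 0.0198
gripper_force: 60.0
```

Call:
servo_tool --series '[[[0,0,2,0],[0,0,2,0],[0,0,2,0],[0,0,2,0],[0,0,1,0],[0,0,1,0],[0,0,0,0],[0,0,0,0],[0,0,0,0],[0,0,0,0]]]'

```text
t: 64.77
eef_pos: [0.5321, -0.2651, -0.0]
ee_rot: [-3.142, 0.0, 3.117]
force: [-0.6, 0.2, -3.7]
width: 0.0199
gripper_force: 60.0
```

Call:
servo_tool --series '[[[0,0,0.5,0],[0,0,0.5,0],[0,0,0.5,0],[0,0,0.5,0],[0,0,0,0],[0,0,0,0],[0,0,0,0],[0,0,0,0],[0,0,0,0],[0,0,0,0]]]'

```text
t: 65.6
eef_pos: [0.5321, -0.2652, -0.0002]
ee_rot: [-3.141, 0.001, 3.118]
force: [-5.8, 3.8, 14.9]
width: 0.0199
gripper_force: 60.0
```

Seated. Release, rise and check.

Call:
servo_tool --series '[[[0,0,-1.5,0],[0,0,0,0],[0,0,0,0],[0,0,0,0],[0,0,0,0],[0,0,0,0],[0,0,0,0],[0,0,0,0],[0,0,0,0],[0,0,0,0]]]' --claw -0.6

```text
t: 66.43
eef_pos: [0.5321, -0.2651, -0.0006]
ee_rot: [-3.142, -0.0, 3.117]
force: [0.5, 0.0, -0.6]
width: 0.07
gripper_force: 0.0
```

Call:
servo_tool --series '[[[0,0,-5,0],[0,0,-15,0],[0,0,-30,0],[0,0,-30,0],[0,0,-30,0],[0,0,-30,0],[15,0,-30,0],[16,0,-25,0],[15,0,0,0],[0,0,0,0]]]'

```text
t: 67.27
eef_pos: [0.4848, -0.264, 0.1971]
ee_rot: [-3.141, 0.004, 3.117]
force: [-0.7, -0.6, -0.3]
width: 0.0701
gripper_force: 0.0
```

Call:
servo_tool --series '[[[0,30,0,0],[0,35,0,0],[0,35,0,0],[0,35,0,0],[0,35,0,0],[0,35,0,0],[0,35,0,0],[0,20,0,0],[0,0,0,0],[0,0,0,0]]]'

```text
t: 68.1
eef_pos: [0.4923, -0.003, 0.1943]
ee_rot: [-3.141, -0.0, 3.12]
force: [-1.2, -0.4, 0.0]
width: 0.0704
gripper_force: 0.0
```

```bash
python3 - <<'E'
from h import *
st(); eyes.grab_frame('wrist')
c,s=np.cos(np.radians(20)),np.sin(np.radians(20))
B=lambda x,y,h:[.4795+x*c-h*s,y,.031+x*s+h*c]
packchk(4); print('far corners exp',proj('wrist',[B(.1,.025,.032),B(.1,-.025,.032)]).round(1).tolist())
print('pin',[(np.round(d['position'],3).tolist(),round(d['conf'],2)) for d in recognise('wrist','pin_top')][:2])
for d in trace('wrist','mallet')[:1]:
    ys,xs=np.nonzero(d['mask']);print('mallet',d['conf'],xs.min(),xs.max(),ys.min(),ys.max())
im=eyes.grab_frame('side');hsv=cv2.cvtColor(im,cv2.COLOR_RGB2HSV)
m=((hsv[...,0]>6)&(hsv[...,0]<20)&(hsv[...,1]>190)&(hsv[...,2]>120)).astype(np.uint8)
k,l,stt,cen=cv2.connectedComponentsWithStats(m)
print([(stt[i].tolist(),cen[i].round(1).tolist()) for i in range(1,k) if stt[i][4]>25 and 250<cen[i][0]<430])
im=cv2.imread('pics/side0.png')[...,::-1];hsv=cv2.cvtColor(im,cv2.COLOR_RGB2HSV)
m=((hsv[...,0]>6)&(hsv[...,0]<20)&(hsv[...,1]>190)&(hsv[...,2]>120)).astype(np.uint8)
k,l,stt,cen=cv2.connectedComponentsWithStats(m)
print('start',[(stt[i].tolist(),cen[i].round(1).tolist()) for i in range(1,k) if stt[i][4]>25 and 250<cen[i][0]<430])
E
```

```text
{'t': 68.1, 'eef_pos': [0.4923, -0.003, 0.1943], 'ee_rot': [-3.1415, -0.0004, 3.12], 'q': [0.3942, 0.0523, -0.3739, -0.0, -1.145, -1.9865], 'force': [-1.2382, -0.4204, 0.034], 'width': 0.0704, 'gripper_force': 0.0}
expected [[346.1, 161.3], [299.1, 162.3]]
drill_plate 0.72 [[342, 162], [297, 166], [301, 256], [346, 254]]
far corners exp [[349.5, 255.7], [301.8, 256.9]]
pin []
mallet 0.84 104 152 102 241
[([269, 267, 44, 20, 424], [290.0, 277.5]), ([355, 270, 16, 16, 201], [362.5, 277.5]), ([353, 299, 16, 13, 110], [360.9, 306.6])]
start [([326, 222, 13, 7, 56], [331.9, 224.6]), ([269, 267, 44, 20, 426], [290.1, 277.5]), ([355, 270, 16, 16, 202], [362.5, 277.4]), ([353, 299, 16, 13, 114], [361.0, 306.5])]
```

```bash
python3 - <<'E'
from h import *
c,s=np.cos(np.radians(20)),np.sin(np.radians(20))
for i in range(2):
    im=eyes.grab_frame('wrist')
    for d in trace('wrist','drill_plate')[:1]:
        q=max(cv2.findContours(d['mask'].astype(np.uint8),cv2.RETR_EXTERNAL,cv2.CHAIN_APPROX_NONE)[0],key=len)[:,0]
        n=np.array([-s,0,c]);o0=np.array([.4795,0,.031])+.032*n
        P=[]
        for u,v in q:
            o,r=ray('wrist',u,v);X=o+r*(n@(o0-o))/(n@r);w=X-o0;P.append([w@[c,0,s]*1000,X[1]*1000])
        P=np.array(P,np.float32);print(cv2.minAreaRect(P),P.min(0),P.max(0))
    cv2.imwrite('pics/f.png',cv2.resize(im[130:280,260:390,::-1],None,fx=4,fy=4,interpolation=cv2.INTER_CUBIC))
st(); print('pin',[(np.round(d['position'],3).tolist(),round(d['conf'],2)) for d in recognise('wrist','pin_top')][:2])
E
```

```text
((49.6771125793457, -0.7373943328857422), (100.31896209716797, 50.81081008911133), 0.12423539161682129) [ -0.4923881 -26.113113 ] [99.827774 24.741556]
((49.66177749633789, -0.07667922973632812), (100.45069885253906, 51.10340118408203), 0.3920053541660309) [ -0.5639489 -25.613592 ] [99.86282  25.549795]
{'t': 68.6, 'eef_pos': [0.4924, -0.0045, 0.1944], 'ee_rot': [-3.1416, -0.0, 3.1166], 'q': [0.391, 0.0521, -0.3739, 0.0, -1.1449, -1.9868], 'force': [0.2991, -0.6907, 0.6071], 'width': 0.0705, 'gripper_force': 0.0}
pin []
```

View pics/f.png

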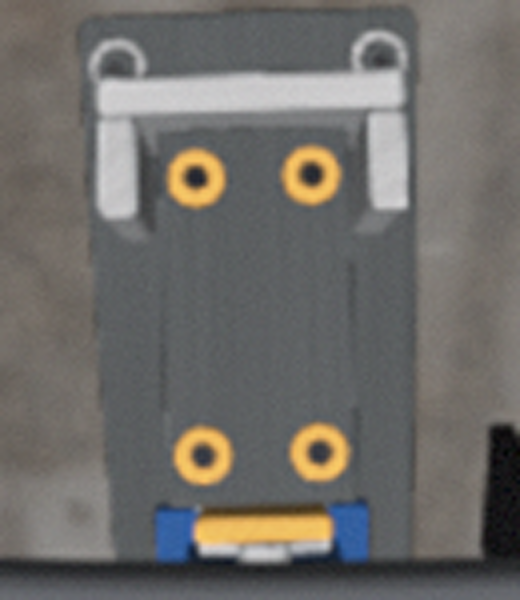

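The drill plate lies square against the backstop, centred 49.7 mm from it, with all four bushes up. The jaw is closed against the pack at crop (262,525).

```bash
python3 -c "
from station import ticket
print(ticket.job_done())"
```

```text
the job is handed in; nothing more can be done
None
```

The job is handed in with no verdict shown: the three blanks and the drill plate are home on the bed, the pin is driven down with the mallet, and the mallet is back in its rest. The reported TCP ran about 34 mm below the real fingertips, so my first grip on the pin closed on air, and I viewed 15 pictures, one over the limit of 14.

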